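# Gather the polishing wheels in the red corner of a caddy and hold it tipped

### The arm

A 7-joint arm with a two-finger parallel gripper is mounted at the origin on a cart in front of the work surface, level with it; the furniture and walls round the work are solid. World frame = base frame: x ahead of the robot, y to its left, z up, the work surface at z = 0. Lengths are in m, angles in rad, forces in N, time in s.
With the tool pointing down it reaches from about 0.4 to 0.85 m from the base axis. Payload 10.4 kg.
Tool frame: the origin (TCP) lies midway between the tips of the shut fingers; the grasp point (between the pads) lies 19 mm behind it; z points along the fingers, y is the direction in which the jaws open and shut (so a half turn about z gives the same grasp; the last joint's range is limited). The gripper opens to 85 mm and grips with 20 to 120 N. Pads are 22 mm wide; open, the fingers measure 114 mm over their backs; the gripper's body (76 mm by 85 mm) begins 54 mm behind the grasp point. The pads swing forward as they close: fully open they stand 13 mm farther back than shut.
Start: joints at [1.17, 0.332, -0.065, 1.46, 0.022, 1.35, -0.088], TCP at [0.231, -0.581, 0.231] pointing down, gripper open.
Joint ranges: [-2.6, 2.6], [-0.5, 2.12], [-1.47, 1.34], [0.16, 2.42], [-1.27, 4.41], [0.06, 2.06], [-2.6, 2.6]. Speed limits (rad/s): [2.22, 2.22, 2.79, 2.79, 3.14, 3.14, 3.14].

### API

Orientations are given as a unit quaternion [x, y, z, w].
In Python, from workcell import get_obs, camera, calibration, hand_in gives the robot as it stands.
- The arm moves only by the shell command python3 -m handwheel 'ROWS' [FORCE]. ROWS is JSON, a list of rows, each an object with "jaw": the finger opening in mm, from 0 to 85.4; "delta_pos": the shift along the tool's x, y, z scaled (see below), a list of three; "turn": the turn about the tool's z scaled (see below). In form: [{"jaw": jaw, "delta_pos": [tx, ty, tz], "turn": turn}, ...]. A call has 1 to 10 rows; each row is the pose to reach, as a shift and turn from the pose commanded when the call began, along the tool's axes at that moment, turning the shorter way round; what a row does not reach only later rows make up. The controller multiplies each number of a shift by 1 m and each number of a turn by pi rad. A row lasts 1/12 s, in which the tool goes at most 41.7 mm and 7.16 degrees, less where a joint would pass 70% of its speed; a pose out of reach is approached as far as the arm can. A call with a number of a shift or a turn outside -1 to 1 is refused whole. A call with a gripper value outside its range is refused whole. The fingers move at their own pace and stop on an object; FORCE is the grip in N (left out, the last holds). Time passes only in rows, so rows that repeat a pose let the fingers close. It gives the time, the measured TCP pose, the force and the opening at its end, in the units of the state.
- get_obs(): the state, without advancing time (a new reading comes with each control period).
- camera(name): name is "side" or "top"; returns the picture (480x640x3 uint8, red, green, blue); there is no depth.
- calibration(name): a dict with "mtx" (3x3 intrinsics, pixels), "rvec" (rotation vector, rad) and "tvec" (3), from world to camera coordinates, as OpenCV has them. Camera axes: x right, y down, z forward; pixel columns grow to the right and rows downward; lengths in m; the calibration is good to about 2 mm. A picture is of the moment at which its call begins. calibration takes no time and is no camera call.
- hand_in(): hands the job in, once; it reports no verdict.
The state is a dict: "clock": time; "joint_pos": joint angles; "joint_velocities": joint speeds; "tau": joint torques, N m; "position": TCP position; "ee_rot": TCP orientation; "ft_force": force on the tool from outside, world axes, zero at the start; "torque": the same for the moment, N m; "grip_width": opening from 0.0 (shut) to 1.0 (fully open).
Only numpy, scipy, OpenCV 4.12 (cv2) and the standard library are available. Lean on these libraries where they do the work, as an engineer would, in place of code of your own. Each camera call takes 0.05 s, during which the arm holds its last target.

### The job

Drop the stray orange polishing wheel from the bench into the blue caddy with the other two, while the caddy still stands on the bench. Then lift the caddy by its black handle well clear of the bench (10 cm or so) and tip it until all three wheels have slid together into the red-marked corner. Finish while still holding the caddy in the air, tilted and still, with the wheels resting in that corner; spill nothing and do not shift the other things on the bench.

Things in the scene. Friction and masses are not known exactly. Their poses are not given: they have to be found in the camera images.
- caddy: Open blue tote with an arch handle, about 0.3 kg, loose on the bench. Inside 120 mm along its x, 180 mm along its y; floor and walls 4 mm thick, rim 44 mm above the underside. Origin: centre of its underside; z up. Red corner at -x, +y. Smooth inside: the wheels begin to slide at a slope of 9 to 14 degrees along their way, and need more to run along a wall
- red_corner (a point): The red corner of the caddy (red patch on the floor, red caps on the rim): the point on the inner floor where the two inner wall faces meet, at (-60, +90, 4) mm in the caddy's frame; it moves with the caddy
- handle (a point): Middle of the caddy's black handle bar, straight over its middle, 125 mm above its underside; axes as the caddy's. The bar runs along x, 128 mm clear between two upright straps 30 mm wide outside the middles of the long walls; it is 14 mm thick along y and 22 mm high (114 to 136 mm above the underside)
- wheel_green: Green rubber polishing wheel with a small brass hub, a disc 26 mm across (25 mm where it is gripped) and 10 mm thick, about 20 g. Origin: centre of its underside, z along its axis. Starts lying loose in the caddy
- wheel_white: White rubber polishing wheel with a small brass hub, a disc 26 mm across (25 mm where it is gripped) and 10 mm thick, about 20 g. Origin: centre of its underside, z along its axis. Starts lying loose in the caddy
- wheel_stray: Orange rubber polishing wheel with a small brass hub, a disc 26 mm across (25 mm where it is gripped) and 10 mm thick, about 20 g. Origin: centre of its underside, z along its axis. Starts lying flat on the bench, to the left of the caddy
- powder_pot: Bystander: clear pot with a pale cream lid, 76 mm across, 74 mm tall, at the back; origin at the centre of its underside. Leave it where it is
- blue_cast: Bystander: light blue plaster cast of a jaw, 50x62 mm, 35 mm tall, at the back; origin at the centre of its underside. Leave it where it is
- amber_bottle: Bystander: small dark brown bottle with a white cap, 38 mm across, 85 mm tall, at the back; origin at the centre of its underside. Leave it where it is
- wax_carton: Bystander: flat white and pink carton, 62x100 mm, 24 mm tall, at the left; origin at the centre of its underside. Leave it where it is
- tape: Bystander: roll of tan tape lying flat, 69 mm across, 19 mm tall, at the right; origin at the centre of its underside. Leave it where it is
- yellow_cast: Bystander: yellow plaster cast of a jaw, 50x62 mm, 27 mm tall, at the right; origin at the centre of its underside. Leave it where it is

How it is judged:
By the outcome, as a careful person would: the job done as asked, in the order asked, and still so for the second after the job is handed in, while the arm keeps its last pose, push and grip.
It also fails if it takes over 54 s, if anything falls off the work surface, if the arm or the gripper's body presses on something with over 40 N, if the wrist force passes 120 N, or if a joint passes its speed limit or range.

## Working session

There is one attempt and no reset: what is moved stays moved. The work goes in short steps, Python scripts to look and compute and a shell command to move; the robot and the scene stay as the last step left them, time stands still between calls to the robot, and variables do not carry over. Pictures are saved under pics/ and viewed, and the job is handed in when it is done.

```bash
ls; mkdir -p pics; python3 - <<'E'
from workcell import get_obs,camera,calibration
import cv2
o=get_obs()
for k,v in o.items(): print(k,v)
for n in("side","top"):
    cv2.imwrite(f"pics/{n}0.png",camera(n)[:,:,::-1]); print(n,calibration(n))
E
```

```text
pics
clock 0.0
joint_pos [ 1.17041422  0.33286533 -0.06468779  1.46097854  0.02159041  1.34991617
 -0.08849395]
joint_velocities [-0.00175325  0.00079258  0.0004751  -0.00095466  0.00044448  0.000976
 -0.00020954]
tau [-2.37260574e-04 -6.25443220e+01  4.93917125e-02 -3.91605878e+01
  1.63401203e-02  1.00909025e-02  2.49301456e-05]
position [ 0.23038024 -0.58056218  0.23050223]
ee_rot [ 9.82211468e-01  1.87776702e-01 -1.70183216e-04 -7.16221228e-04]
ft_force [-0.60953882  0.78273029  0.32711744]
torque [-0.01492689  0.03336256  0.0633955 ]
grip_width 1.0019200596258804
side {'mtx': array([[506.71209947,   0.        , 320.759302  ],
       [  0.        , 506.71209947, 236.33740323],
       [  0.        ,   0.        ,   1.        ]]), 'rvec': array([ 0.67059025, -2.83567891,  0.82492306]), 'tvec': array([0.47306962, 0.22107354, 1.22453045])}
top {'mtx': array([[613.63503902,   0.        , 308.36726255],
       [  0.        , 613.63503902, 240.72380046],
       [  0.        ,   0.        ,   1.        ]]), 'rvec': array([ 2.39749389, -1.69695517,  0.21004339]), 'tvec': array([-0.16252585,  0.51352994,  1.53753893])}
```

View pics/side0.png

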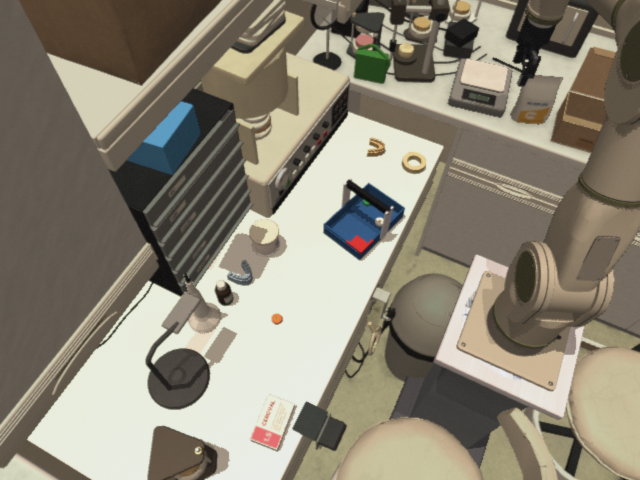

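View pics/top0.png

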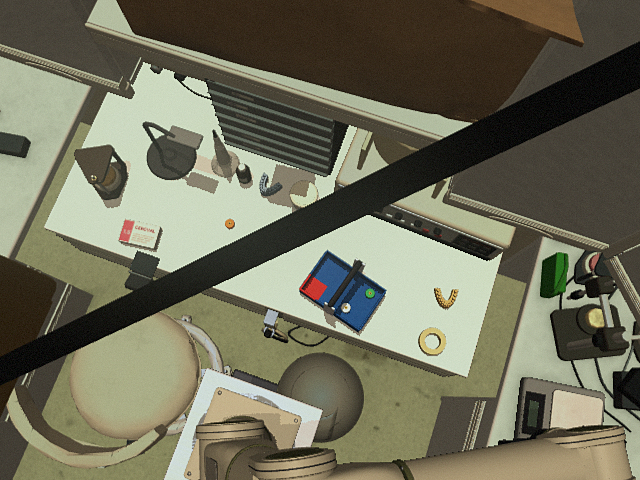

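The side view shows the orange wheel at (277,319), the caddy at about (365,220) and the red patch at (358,243). In the top view the wheel is at (230,224), the caddy at about (343,290), red at (314,289), white at (346,308) and green at (370,294).

```bash
cat > h.py <<'E'
import numpy as np,cv2
from workcell import get_obs,camera,calibration
from scipy.spatial.transform import Rotation as R
def cam(n):
    c=calibration(n); M=cv2.Rodrigues(c['rvec'])[0]; return c['mtx'],M,c['tvec'].ravel()
def ray(n,p):
    K,M,t=cam(n); d=M.T@np.linalg.solve(K,[p[0],p[1],1.]); return -M.T@t,d/np.linalg.norm(d)
def onz(n,p,z):
    o,d=ray(n,p); return o+d*(z-o[2])/d[2]
def proj(n,X):
    c=calibration(n); return cv2.projectPoints(np.atleast_2d(np.array(X,float)),c['rvec'],c['tvec'],c['mtx'],None)[0][:,0]
def tri(p,q):
    o,d=ray('side',p);o2,d2=ray('top',q)
    s=np.linalg.lstsq(np.c_[d,-d2],o2-o,rcond=None)[0]
    a=o+d*s[0];b=o2+d2*s[1]; return (a+b)/2,np.linalg.norm(a-b)
def mask(im,c):
    H=cv2.cvtColor(im,cv2.COLOR_RGB2HSV)
    r={'orange':((5,170,120),(18,255,255)),'red':((0,190,120),(4,255,255)),'blue':((100,140,30),(125,255,200)),'green':((50,130,60),(85,255,255))}[c]
    return cv2.inRange(H,*map(np.array,r))
def blobs(im,c,mn=15):
    n,l,s,ce=cv2.connectedComponentsWithStats(mask(im,c))
    return [(s[i,4],ce[i].round(1)) for i in range(1,n) if s[i,4]>=mn]
E
python3 - <<'E'
from h import *
for n in('side','top'):
    im=cv2.imread(f'pics/{n}0.png')[:,:,::-1].copy()
    for c in('orange','red','green'):
        print(n,c,[(a,p,onz(n,p,0.01 if c=='orange' else .005).round(4)) for a,p in blobs(im,c)])
    m=mask(im,'blue')
    cs,_=cv2.findContours(m,cv2.RETR_EXTERNAL,cv2.CHAIN_APPROX_SIMPLE)
    for k in cs:
        if cv2.contourArea(k)>100: print(cv2.contourArea(k),cv2.boundingRect(k),cv2.approxPolyDP(cv2.convexHull(k),4,True)[:,0].tolist())
for n,b in(('side',(320,175,100,90)),('top',(290,240,105,100))):
    x,y,w,h=b;im=cv2.imread(f'pics/{n}0.png')[y:y+h,x:x+w]
    cv2.imwrite(f'pics/{n}0c.png',cv2.resize(im,None,fx=6,fy=6,interpolation=cv2.INTER_CUBIC))
E
```

```text
side orange [(np.int32(52), array([276.8, 318.4]), array([0.5261, 0.2423, 0.01  ]))]
side red [(np.int32(169), array([359.2, 244.1]), array([ 0.4354, -0.0415,  0.005 ]))]
side green [(np.int32(918), array([371. ,  63.8]), array([ 0.6925, -0.7161,  0.005 ])), (np.int32(28), array([365.8, 202.5]), array([ 0.4743, -0.1739,  0.005 ]))]
1609.5 (325, 196, 58, 62) [[356, 196], [382, 212], [378, 239], [360, 257], [325, 231], [325, 224]]
289.5 (365, 185, 38, 41) [[368, 185], [402, 208], [391, 225], [365, 189]]
top orange [(np.int32(47), array([229.2, 223.4]), array([0.5249, 0.2405, 0.01  ]))]
top red [(np.int32(298), array([313.7, 288.4]), array([ 0.4337, -0.0346,  0.005 ]))]
top green [(np.int32(430), array([560.4, 272.8]), array([ 0.6928, -0.6426,  0.005 ])), (np.int32(63), array([369.6, 293. ]), array([ 0.4713, -0.1783,  0.005 ]))]
1236.5 (333, 276, 53, 55) [[364, 276], [385, 290], [356, 330], [335, 316], [333, 306], [353, 278]]
715.5 (313, 258, 36, 50) [[328, 258], [348, 273], [322, 307], [315, 302], [313, 275]]
```

View pics/side0c.png

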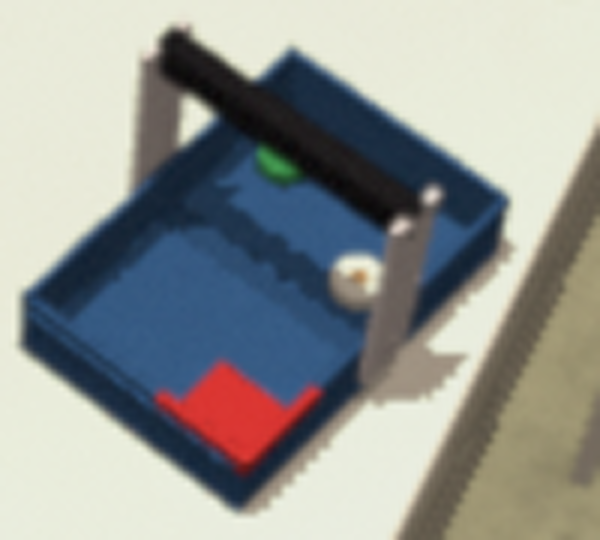

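View pics/top0c.png

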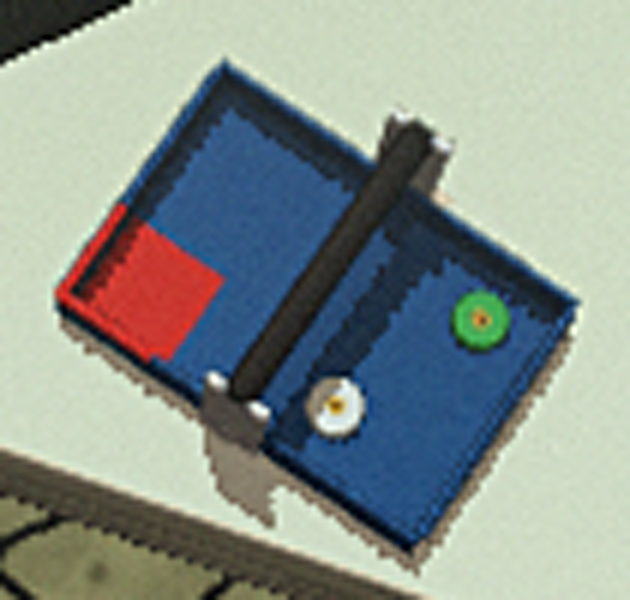

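The zooms show the caddy's four rim corners, with red at the left in the top view and nearest in the side view. The handle bar ends are at top (358,262) and (331,305), and at side (349,182) and (387,212).

```bash
python3 - <<'E'
from h import *
T=np.array([(60,295),(225,63),(577,300),(415,550)])/6+[290,240]
S=np.array([(240,470),(24,297),(292,50),(507,202)])/6+[320,175]
a=[onz('top',p,.044) for p in T]; b=[onz('side',p,.044) for p in S]
loc=np.array([(-64,94),(64,94),(64,-94),(-64,-94)])/1000
for nm,P in(('top',a),('side',b)):
    P=np.array(P)[:,:2];print(P.round(4).tolist())
    c=P.mean(0);H=loc.T@(P-c);U,s,V=np.linalg.svd(H);Rm=(U@V).T
    print(c.round(4),np.degrees(np.arctan2(Rm[1,0],Rm[0,0])).round(2),(P-c-loc@Rm.T).round(3).tolist())
h1,e1=tri((348.7,182),(358.3,261.7));h2,e2=tri((387,211.7),(331.3,305));print(h1,e1,h2,e2,(h1+h2)/2,np.degrees(np.arctan2(*(h1-h2)[1::-1])))
print(tri((276.8,318.4),(229.2,223.4)))
o=get_obs();print(R.from_quat(o['ee_rot']).as_matrix().round(3))
E
```

```text
[[0.4137, -0.0035], [0.5345, -0.0373], [0.4858, -0.2147], [0.3608, -0.1823]]
[ 0.4487 -0.1094] -15.65 [[0.001, -0.002], [-0.001, -0.001], [0.001, 0.003], [-0.001, 0.0]]
[[0.4155, 0.0056], [0.535, -0.0316], [0.4852, -0.2098], [0.3655, -0.1746]]
[ 0.4503 -0.1026] -15.96 [[0.001, 0.0], [-0.003, -0.002], [-0.001, 0.001], [0.003, 0.001]]
[ 0.51207136 -0.12223348  0.13331376] 0.0008840985753140341 [ 0.39192164 -0.09390916  0.11506128] 0.0010370448236731557 [ 0.4519965  -0.10807132  0.12418752] -13.264828430116914
(array([0.52623292, 0.24121755, 0.00692758]), np.float64(0.0012008563516256602))
[[ 0.929  0.369 -0.001]
 [ 0.369 -0.929  0.001]
 [-0.    -0.001 -1.   ]]
```

```bash
python3 -m handwheel '[{"jaw":60,"delta_pos":[0.41,-0.30,0.0],"turn":-0.292},{"jaw":60,"delta_pos":[0.41,-0.30,0.0],"turn":-0.292},{"jaw":60,"delta_pos":[0.41,-0.30,0.0],"turn":-0.292},{"jaw":60,"delta_pos":[0.41,-0.30,0.0],"turn":-0.292},{"jaw":60,"delta_pos":[0.41,-0.30,0.0],"turn":-0.292},{"jaw":60,"delta_pos":[0.41,-0.30,0.0],"turn":-0.292},{"jaw":60,"delta_pos":[0.41,-0.30,0.0],"turn":-0.292},{"jaw":60,"delta_pos":[0.41,-0.30,0.0],"turn":-0.292},{"jaw":60,"delta_pos":[0.41,-0.30,0.0],"turn":-0.292},{"jaw":60,"delta_pos":[0.41,-0.30,0.0],"turn":-0.292}]' 60
cat >> h.py <<'E'
def to(p,phi=None):
    o=get_obs();M=R.from_quat(o['ee_rot']).as_matrix()
    f=np.degrees(np.arctan2(M[1,0],M[0,0]))
    print('at',o['position'].round(4),'phi',f.round(2),'zt',M[:,2].round(3),'F',o['ft_force'].round(1),'g',round(o['grip_width'],3),'t',o['clock'],'q',o['joint_pos'].round(2))
    print('shift',(M.T@(np.array(p)-o['position'])).round(4),'turn',None if phi is None else round(((f-phi+180)%360-180)/180,4))
E
python3 -c "
from h import *
to((.5255,.241,.10),74.2)"
```

```text
clock: 0.93
position: [0.4528, -0.2263, 0.2312]
ee_rot: [0.798, 0.603, -0.0, 0.0]
ft_force: [1.2, -1.1, -0.9]
grip_width: 0.706
at [ 0.4528 -0.2263  0.2312] phi 74.21 zt [-0. -0. -1.] F [ 1.2 -1.1 -0.9] g 0.706 t 0.9333 q [ 0.81  0.1  -0.46  1.75  0.05  1.3   0.06]
shift [ 0.4695 -0.0572  0.1311] turn 0.0001
```

```bash
python3 -m handwheel '[{"jaw":60,"delta_pos":[0.25,-0.03,0.0],"turn":0},{"jaw":60,"delta_pos":[0.25,-0.03,0.0],"turn":0},{"jaw":60,"delta_pos":[0.25,-0.03,0.0],"turn":0},{"jaw":60,"delta_pos":[0.25,-0.03,0.0],"turn":0},{"jaw":60,"delta_pos":[0.25,-0.03,0.0],"turn":0},{"jaw":60,"delta_pos":[0.47,-0.057,0.12],"turn":0},{"jaw":60,"delta_pos":[0.47,-0.057,0.12],"turn":0},{"jaw":60,"delta_pos":[0.47,-0.057,0.12],"turn":0},{"jaw":60,"delta_pos":[0.47,-0.057,0.12],"turn":0},{"jaw":60,"delta_pos":[0.47,-0.057,0.12],"turn":0}]' 
python3 -c "
from h import *
to((.5255,.241,.10),74.2)"
```

```text
clock: 1.77
position: [0.5138, 0.1667, 0.1445]
ee_rot: [0.798, 0.603, 0.0, 0.0]
ft_force: [1.7, -0.9, 1.1]
grip_width: 0.699
at [0.5138 0.1667 0.1445] phi 74.17 zt [ 0. -0. -1.] F [ 1.7 -0.9  1.1] g 0.699 t 1.7667 q [ 0.27  0.31 -0.77  1.76  0.23  1.17 -0.85]
shift [ 0.0747 -0.009   0.0445] turn -0.0002
```

```bash
python3 -m handwheel '[{"jaw":50,"delta_pos":[0.0747,-0.009,0.09],"turn":0},{"jaw":50,"delta_pos":[0.0747,-0.009,0.09],"turn":0},{"jaw":50,"delta_pos":[0.0747,-0.009,0.09],"turn":0},{"jaw":50,"delta_pos":[0.0747,-0.009,0.09],"turn":0},{"jaw":50,"delta_pos":[0.0747,-0.009,0.09],"turn":0}]' 
python3 - <<'E'
from h import *
to((.5255,.241,.004),74.2)
for n in('side','top'):
    im=camera(n); print(blobs(im,'orange'))
    if n=='side':x,y=230,270
    else:x,y=180,175
    cv2.imwrite(f'pics/{n}1.png',cv2.resize(im[y:y+90,x:x+100,::-1],None,fx=6,fy=6,interpolation=cv2.INTER_CUBIC))
E
```

```text
clock: 2.18
position: [0.524, 0.2404, 0.0536]
ee_rot: [0.797, 0.604, -0.002, -0.001]
ft_force: [0.2, -0.5, 0.3]
grip_width: 0.588
at [0.524  0.2404 0.0536] phi 74.36 zt [-0.004 -0.    -1.   ] F [ 0.2 -0.5  0.3] g 0.588 t 2.1833 q [ 0.08  0.5  -0.73  1.75  0.38  1.04 -1.06]
shift [0.0011 0.0015 0.0496] turn 0.0009
[(np.int32(56), array([276.3, 318.1]))]
[]
```

View pics/side1.png

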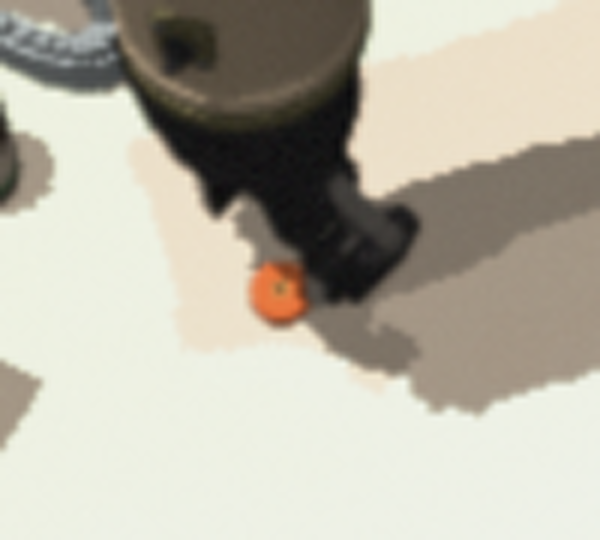

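View pics/top1.png

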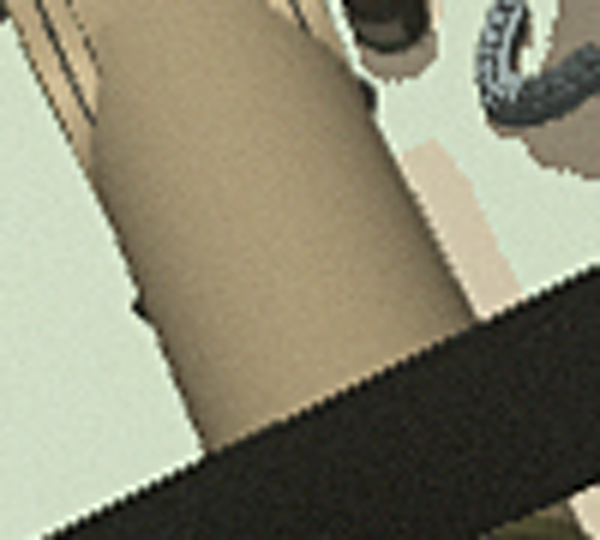

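The wheel is still at side (276,318) with the fingers right above it. In the top view the arm hides it. I'm going down now.

```bash
python3 -m handwheel '[{"jaw":50,"delta_pos":[0.001,0.0015,0.025],"turn":0},{"jaw":50,"delta_pos":[0.001,0.0015,0.049],"turn":0},{"jaw":50,"delta_pos":[0.001,0.0015,0.049],"turn":0},{"jaw":15,"delta_pos":[0.001,0.0015,0.049],"turn":0},{"jaw":15,"delta_pos":[0.001,0.0015,0.049],"turn":0},{"jaw":15,"delta_pos":[0.001,0.0015,0.049],"turn":0},{"jaw":15,"delta_pos":[0.001,0.0015,0.049],"turn":0},{"jaw":15,"delta_pos":[0.001,0.0015,0.049],"turn":0}]' 40
python3 -c "
from h import *
to((.5255,.241,.10),74.2)"
```

```text
clock: 2.95
position: [0.5294, 0.2417, 0.0102]
ee_rot: [0.797, 0.603, 0.003, 0.001]
ft_force: [-3.7, 0.3, 17.5]
grip_width: 0.177
at [0.5294 0.2417 0.0102] phi 74.22 zt [ 0.005  0.002 -1.   ] F [-3.7  0.3 17.5] g 0.177 t 2.95 q [ 0.05  0.56 -0.7   1.76  0.43  0.97 -1.09]
shift [-0.0014 -0.0032 -0.0899] turn 0.0001
```

```bash
python3 - <<'E'
from h import *
for n in('side','top'):
    im=camera(n); print(blobs(im,'orange',5))
    x,y=(230,270) if n=='side' else (180,175)
    cv2.imwrite(f'pics/{n}2.png',cv2.resize(im[y:y+90,x:x+100,::-1],None,fx=6,fy=6,interpolation=cv2.INTER_CUBIC))
E
```

```text
[]
[]
```

View pics/side2.png

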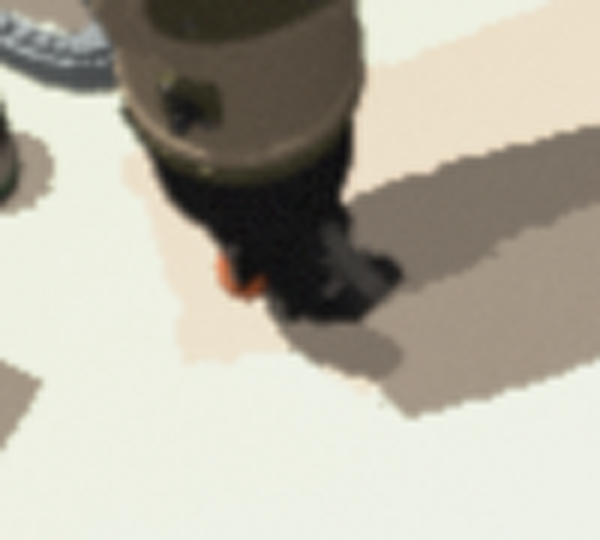

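The wheel is now partly hidden at about side (270,316). It was pushed aside because the jaws closed before the arm had finished descending. I'll rise, open and measure again.

```bash
python3 -m handwheel '[{"jaw":15,"delta_pos":[0,0,-0.03],"turn":0},{"jaw":15,"delta_pos":[-0.05,0,-0.08],"turn":0},{"jaw":50,"delta_pos":[-0.1,0,-0.08],"turn":0},{"jaw":50,"delta_pos":[-0.1,0,-0.08],"turn":0},{"jaw":50,"delta_pos":[-0.1,0,-0.08],"turn":0},{"jaw":50,"delta_pos":[-0.1,0,-0.08],"turn":0}]' 40
python3 - <<'E'
from h import *
to((.5255,.241,.10),74.2)
for n in('side','top'):
    im=camera(n); b=blobs(im,'orange',5);print([(a,p,onz(n,p,.008).round(4)) for a,p in b])
    x,y=(230,270) if n=='side' else (180,175)
    cv2.imwrite(f'pics/{n}3.png',cv2.resize(im[y:y+90,x:x+100,::-1],None,fx=6,fy=6,interpolation=cv2.INTER_CUBIC))
E
```

```text
clock: 3.55
position: [0.5011, 0.1418, 0.0882]
ee_rot: [0.799, 0.602, 0.001, 0.002]
ft_force: [-0.5, 0.1, 0.0]
grip_width: 0.587
at [0.5011 0.1418 0.0882] phi 74.0 zt [ 0.003 -0.001 -1.   ] F [-0.5  0.1  0. ] g 0.587 t 3.55 q [ 0.31  0.33 -0.77  1.87  0.27  1.04 -0.85]
shift [ 0.1021 -0.0038 -0.0118] turn -0.0011
[(np.int32(51), array([271.5, 314.3]), array([0.5432, 0.238 , 0.008 ]))]
[]
```

View pics/side3.png

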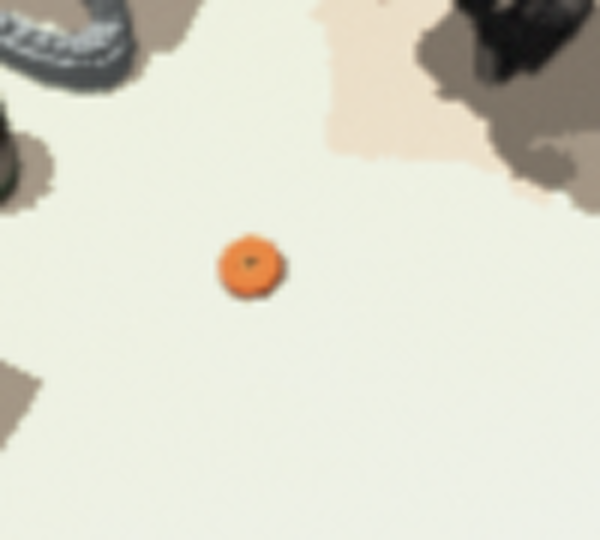

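View pics/top3.png

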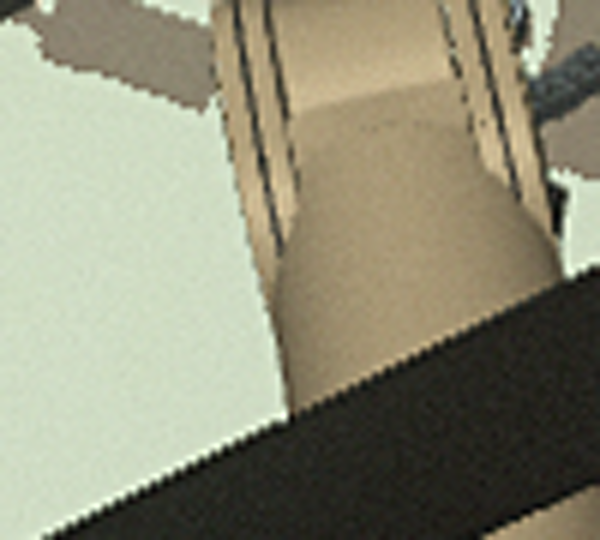

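The wheel lies flat at side (272,314.5), which gives about (0.542, 0.237). It is unharmed.

```bash
python3 -m handwheel '[{"jaw":60,"delta_pos":[0.1025,0.015,0.03],"turn":0},{"jaw":60,"delta_pos":[0.1025,0.015,0.03],"turn":0},{"jaw":60,"delta_pos":[0.1025,0.015,0.03],"turn":0},{"jaw":60,"delta_pos":[0.1025,0.015,0.03],"turn":0},{"jaw":60,"delta_pos":[0.1025,0.015,0.03],"turn":0},{"jaw":60,"delta_pos":[0.1025,0.015,0.03],"turn":0}]' 40
python3 - <<'E'
from h import *
to((.542,.237,.004),74.2)
E
```

```text
clock: 4.15
position: [0.5419, 0.239, 0.0561]
ee_rot: [0.797, 0.604, -0.0, -0.0]
ft_force: [-0.2, -0.2, -0.0]
grip_width: 0.699
at [0.5419 0.239  0.0561] phi 74.29 zt [-0.001 -0.    -1.   ] F [-0.2 -0.2 -0. ] g 0.699 t 4.15 q [ 0.09  0.53 -0.73  1.7   0.4   1.06 -1.05]
shift [-0.0019  0.0007  0.0521] turn 0.0005
```

```bash
python3 -m handwheel '[{"jaw":60,"delta_pos":[-0.002,0.0007,0.02],"turn":0},{"jaw":60,"delta_pos":[-0.002,0.0007,0.04],"turn":0},{"jaw":60,"delta_pos":[-0.002,0.0007,0.052],"turn":0},{"jaw":60,"delta_pos":[-0.002,0.0007,0.052],"turn":0},{"jaw":60,"delta_pos":[-0.002,0.0007,0.052],"turn":0},{"jaw":60,"delta_pos":[-0.002,0.0007,0.052],"turn":0}]' 40
python3 - <<'E'
from h import *
to((.542,.237,.004),74.2)
im=camera('side')
cv2.imwrite('pics/side4.png',cv2.resize(im[270:360,230:330,::-1],None,fx=6,fy=6,interpolation=cv2.INTER_CUBIC))
E
```

```text
clock: 4.65
position: [0.5431, 0.2364, 0.0055]
ee_rot: [0.798, 0.603, 0.001, 0.0]
ft_force: [0.2, 0.7, -0.1]
grip_width: 0.704
at [0.5431 0.2364 0.0055] phi 74.19 zt [ 0.001  0.    -1.   ] F [ 0.2  0.7 -0.1] g 0.704 t 4.65 q [ 0.06  0.59 -0.7   1.73  0.45  0.98 -1.08]
shift [ 0.0003 -0.0012  0.0015] turn -0.0
```

View pics/side4.png

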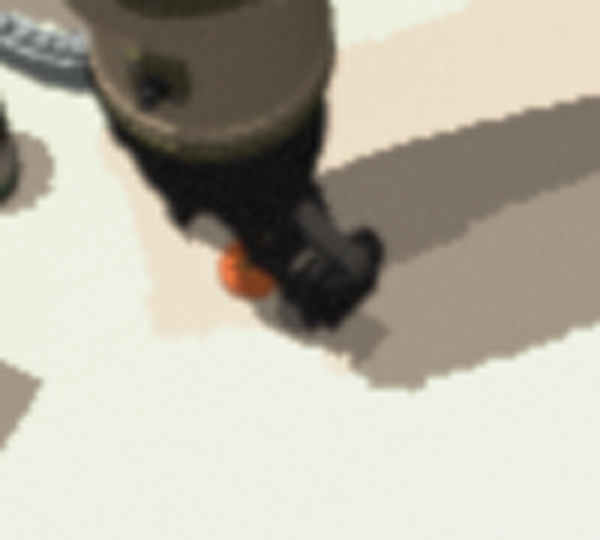

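The wheel at about (250,268) in the crop stands between the near finger (right) and the far one (behind it). Closing now.

```bash
python3 -m handwheel '[{"jaw":35,"delta_pos":[0,0,0.001],"turn":0},{"jaw":35,"delta_pos":[0,0,0.001],"turn":0},{"jaw":35,"delta_pos":[0,0,0.001],"turn":0},{"jaw":20,"delta_pos":[0,0,0.001],"turn":0},{"jaw":20,"delta_pos":[0,0,0.001],"turn":0},{"jaw":20,"delta_pos":[0,0,0.001],"turn":0}]' 40
python3 - <<'E'
from h import *
to((.542,.237,.004),74.2)
im=camera('side')
cv2.imwrite('pics/side5.png',cv2.resize(im[270:360,230:330,::-1],None,fx=6,fy=6,interpolation=cv2.INTER_CUBIC))
E
```

```text
clock: 5.2
position: [0.5428, 0.2363, 0.0039]
ee_rot: [0.798, 0.603, 0.0, 0.0]
ft_force: [-0.4, -1.5, 5.6]
grip_width: 0.262
at [0.5428 0.2363 0.0039] phi 74.2 zt [ 0.001  0.    -1.   ] F [-0.4 -1.5  5.6] g 0.262 t 5.2 q [ 0.06  0.6  -0.7   1.73  0.45  0.98 -1.08]
shift [ 0.0004 -0.001  -0.0001] turn 0.0
```

View pics/side5.png

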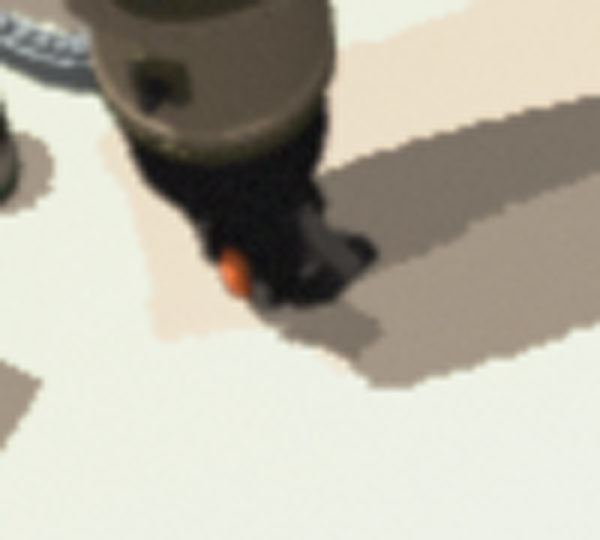

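```bash
python3 -m handwheel '[{"jaw":10,"delta_pos":[0,0,0],"turn":0},{"jaw":10,"delta_pos":[0,0,0],"turn":0},{"jaw":10,"delta_pos":[0,0,-0.03],"turn":0},{"jaw":10,"delta_pos":[0,0,-0.06],"turn":0},{"jaw":10,"delta_pos":[0,0,-0.09],"turn":0},{"jaw":10,"delta_pos":[0,0,-0.09],"turn":0}]' 40
python3 - <<'E'
from h import *
to((.542,.237,.004),74.2)
im=camera('side')
cv2.imwrite('pics/side6.png',cv2.resize(im[230:360,230:330,::-1],None,fx=4,fy=4,interpolation=cv2.INTER_CUBIC))
E
```

```text
clock: 5.75
position: [0.545, 0.238, 0.0991]
ee_rot: [0.797, 0.603, 0.004, 0.001]
ft_force: [0.7, 0.2, 0.3]
grip_width: 0.262
at [0.545  0.238  0.0991] phi 74.22 zt [ 0.007  0.003 -1.   ] F [0.7 0.2 0.3] g 0.262 t 5.75 q [ 0.11  0.48 -0.76  1.67  0.36  1.13 -1.02]
shift [-0.0022 -0.0032  0.0951] turn 0.0001
```

View pics/side6.png

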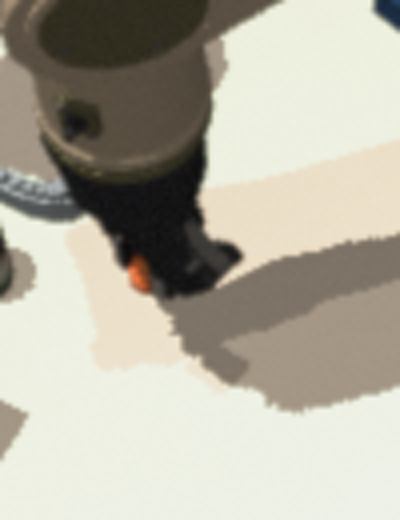

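It is held: the orange shows at the finger tips and the opening is steady. Next, over the caddy.

```bash
python3 -c "
from h import *
to((.467,-.047,.16),74.2)"
```

```text
at [0.5441 0.2372 0.0964] phi 74.21 zt [ 0.005  0.002 -1.   ] F [ 1.   0.1 -0.4] g 0.262 t 5.8 q [ 0.11  0.48 -0.75  1.67  0.36  1.13 -1.02]
shift [-0.2943  0.0034 -0.0645] turn 0.0
```

```bash
python3 -m handwheel '[{"jaw":10,"delta_pos":[-0.08,0.001,-0.065],"turn":0},{"jaw":10,"delta_pos":[-0.16,0.002,-0.065],"turn":0},{"jaw":10,"delta_pos":[-0.22,0.003,-0.065],"turn":0},{"jaw":10,"delta_pos":[-0.26,0.003,-0.065],"turn":0},{"jaw":10,"delta_pos":[-0.294,0.003,-0.065],"turn":0},{"jaw":10,"delta_pos":[-0.294,0.003,-0.065],"turn":0},{"jaw":10,"delta_pos":[-0.294,0.003,-0.065],"turn":0},{"jaw":10,"delta_pos":[-0.294,0.003,-0.065],"turn":0},{"jaw":10,"delta_pos":[-0.294,0.003,-0.065],"turn":0},{"jaw":10,"delta_pos":[-0.294,0.003,-0.065],"turn":0}]'
python3 - <<'E'
from h import *
to((.467,-.047,.025),74.2)
for n,x,y in(('side',300,140),('top',270,220)):
    im=camera(n)
    cv2.imwrite(f'pics/{n}7.png',cv2.resize(im[y:y+130,x:x+140,::-1],None,fx=4,fy=4,interpolation=cv2.INTER_CUBIC))
E
```

```text
clock: 6.63
position: [0.4648, -0.0485, 0.1577]
ee_rot: [0.798, 0.602, -0.0, -0.0]
ft_force: [0.6, 0.6, -0.3]
grip_width: 0.261
at [ 0.4648 -0.0485  0.1577] phi 74.06 zt [-0.001 -0.    -1.   ] F [ 0.6  0.6 -0.3] g 0.261 t 6.6333 q [ 0.68  0.09 -0.7   1.93  0.07  1.15 -0.32]
shift [0.0021 0.0018 0.1327] turn -0.0008
```

View pics/side7.png

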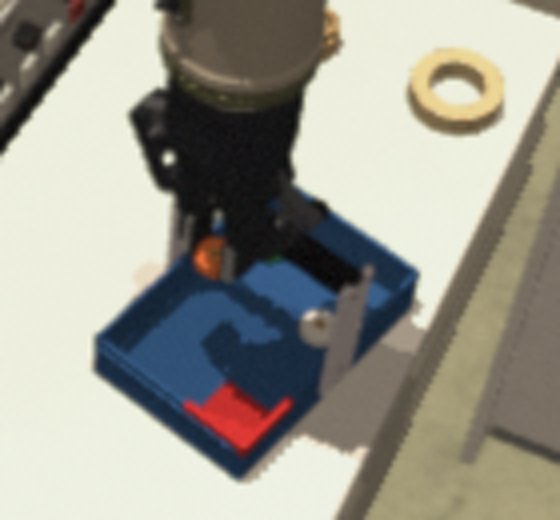

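View pics/top7.png

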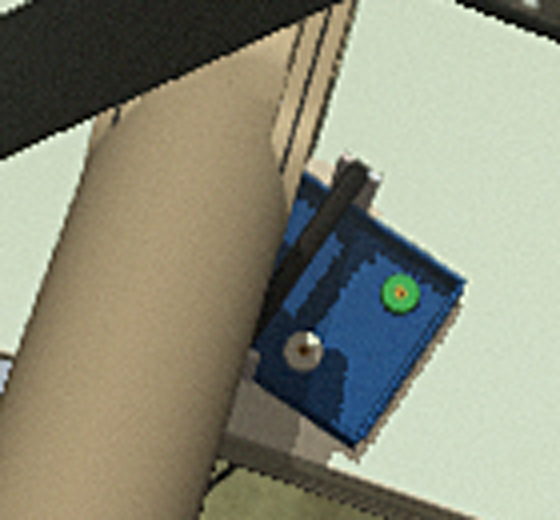

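The wheel hangs over the red half of the caddy, on the +y side of the bar. Lowering it and letting go.

```bash
python3 -m handwheel '[{"jaw":10,"delta_pos":[0.002,0.002,0.04],"turn":0},{"jaw":10,"delta_pos":[0.002,0.002,0.08],"turn":0},{"jaw":10,"delta_pos":[0.002,0.002,0.11],"turn":0},{"jaw":10,"delta_pos":[0.002,0.002,0.13],"turn":0},{"jaw":10,"delta_pos":[0.002,0.002,0.13],"turn":0},{"jaw":10,"delta_pos":[0.002,0.002,0.13],"turn":0},{"jaw":10,"delta_pos":[0.002,0.002,0.13],"turn":0},{"jaw":45,"delta_pos":[0.002,0.002,0.13],"turn":0},{"jaw":45,"delta_pos":[0.002,0.002,0.13],"turn":0},{"jaw":45,"delta_pos":[0.002,0.002,0.13],"turn":0}]'
python3 -m handwheel '[{"jaw":45,"delta_pos":[0,0,-0.04],"turn":0},{"jaw":45,"delta_pos":[0,0,-0.08],"turn":0},{"jaw":45,"delta_pos":[0,0,-0.12],"turn":0},{"jaw":45,"delta_pos":[0,0,-0.16],"turn":0},{"jaw":45,"delta_pos":[0.04,0,-0.2],"turn":0},{"jaw":45,"delta_pos":[0.08,0,-0.2],"turn":0},{"jaw":45,"delta_pos":[0.12,0,-0.2],"turn":0},{"jaw":45,"delta_pos":[0.12,0,-0.2],"turn":0}]'
python3 - <<'E'
from h import *
to((.467,-.047,.025),74.2)
for n,x,y in(('side',300,140),('top',270,220)):
    im=camera(n)
    cv2.imwrite(f'pics/{n}8.png',cv2.resize(im[y:y+130,x:x+140,::-1],None,fx=4,fy=4,interpolation=cv2.INTER_CUBIC))
E
```

```text
clock: 7.57
position: [0.4686, -0.0463, 0.0295]
ee_rot: [0.798, 0.603, 0.001, 0.001]
ft_force: [0.5, 0.2, 0.5]
grip_width: 0.529
clock: 8.23
position: [0.5014, 0.0763, 0.2307]
ee_rot: [0.796, 0.606, 0.002, 0.0]
ft_force: [-0.3, -0.4, -0.1]
grip_width: 0.527
at [0.5014 0.0763 0.2307] phi 74.57 zt [ 0.004  0.002 -1.   ] F [-0.3 -0.4 -0.1] g 0.527 t 8.2333 q [ 0.53  0.14 -0.83  1.74  0.11  1.31 -0.59]
shift [-0.1287 -0.0011  0.2052] turn 0.002
```

View pics/side8.png

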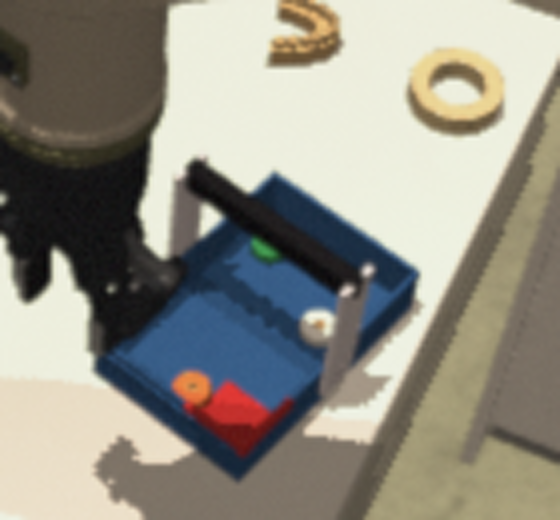

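The orange wheel lies in the caddy at crop (192,386), near the red patch, with the other two unmoved. 

The moves can't tilt the tool directly, so before gripping I'll check in free air what the arm does at the edge of its reach (high up).

```bash

python3 -m handwheel '[{"jaw":45,"delta_pos":[0,0,-0.5],"turn":0},{"jaw":45,"delta_pos":[0,0,-0.5],"turn":0},{"jaw":45,"delta_pos":[0,0,-0.5],"turn":0},{"jaw":45,"delta_pos":[0,0,-0.5],"turn":0},{"jaw":45,"delta_pos":[0,0,-0.5],"turn":0},{"jaw":45,"delta_pos":[0,0,-0.5],"turn":0},{"jaw":45,"delta_pos":[0,0,-0.5],"turn":0},{"jaw":45,"delta_pos":[0,0,-0.5],"turn":0},{"jaw":45,"delta_pos":[0,0,-0.5],"turn":0},{"jaw":45,"delta_pos":[0,0,-0.5],"turn":0}]'
python3 -c "
from h import *
to((.467,-.047,.25),74.2)"
```

```text
clock: 9.17
position: [0.5054, 0.0698, 0.5636]
ee_rot: [0.797, 0.603, -0.008, -0.002]
ft_force: [0.5, 0.6, -1.7]
grip_width: 0.528
at [0.5054 0.0698 0.5636] phi 74.24 zt [-0.015 -0.007 -1.   ] F [ 0.5  0.6 -1.7] g 0.528 t 9.1667 q [ 0.16  0.19 -0.51  0.96  0.1   2.03 -0.57]
shift [-0.1196 -0.0014  0.3149] turn 0.0002
```

```bash

python3 -m handwheel '[{"jaw":45,"delta_pos":[0,0,-0.2],"turn":0},{"jaw":45,"delta_pos":[0,0,-0.2],"turn":0},{"jaw":45,"delta_pos":[0,0,-0.2],"turn":0},{"jaw":45,"delta_pos":[0,0,-0.2],"turn":0},{"jaw":45,"delta_pos":[0,0,-0.2],"turn":0},{"jaw":45,"delta_pos":[0,0,-0.2],"turn":0}]'
python3 -c "
from h import *
to((.467,-.047,.25),74.2)"
```

```text
clock: 9.67
position: [0.5093, 0.0674, 0.5843]
ee_rot: [0.798, 0.602, -0.004, 0.002]
ft_force: [0.3, 0.1, -0.2]
grip_width: 0.53
at [0.5093 0.0674 0.5843] phi 74.03 zt [-0.004 -0.008 -1.   ] F [ 0.3  0.1 -0.2] g 0.53 t 9.6667 q [-0.58  0.18  0.47  0.93 -0.08  2.05 -0.43]
shift [-0.1186 -0.0087  0.3354] turn -0.001
```

The arm keeps the tool upright at the edge of its reach, so the tool can't be tilted that way. My plan:

- Grip the bar off-centre on its +x side, firmly, and lift the caddy level.
- Send the wheels to the +y wall with one sharp reversal along the caddy's y.
- Ease the grip so the caddy pivots in the pads, -x side down.

```bash
python3 -c "
from h import *
to((.490,-.118,.25),-15.8)"
```

```text
at [0.5093 0.0674 0.5843] phi 74.03 zt [-0.004 -0.008 -1.   ] F [ 0.3  0.1 -0.2] g 0.53 t 9.6667 q [-0.58  0.18  0.47  0.93 -0.08  2.05 -0.43]
shift [-0.1806  0.0329  0.3358] turn 0.499
```

```bash

python3 -m handwheel '[{"jaw":45,"delta_pos":[-0.18,0.033,0.336],"turn":0.499},{"jaw":45,"delta_pos":[-0.18,0.033,0.336],"turn":0.499},{"jaw":45,"delta_pos":[-0.18,0.033,0.336],"turn":0.499},{"jaw":45,"delta_pos":[-0.18,0.033,0.336],"turn":0.499},{"jaw":45,"delta_pos":[-0.18,0.033,0.336],"turn":0.499},{"jaw":45,"delta_pos":[-0.18,0.033,0.336],"turn":0.499},{"jaw":45,"delta_pos":[-0.18,0.033,0.336],"turn":0.499},{"jaw":45,"delta_pos":[-0.18,0.033,0.336],"turn":0.499},{"jaw":45,"delta_pos":[-0.18,0.033,0.336],"turn":0.499},{"jaw":45,"delta_pos":[-0.18,0.033,0.336],"turn":0.499}]'
python3 -c "
from h import *
to((.490,-.118,.25),-15.8)"
```

```text
clock: 10.5
position: [0.4868, -0.1207, 0.2448]
ee_rot: [1.0, 0.016, -0.005, 0.004]
ft_force: [-0.7, -0.8, -0.8]
grip_width: 0.531
at [ 0.4868 -0.1207  0.2448] phi 1.8 zt [-0.01  -0.008 -1.   ] F [-0.7 -0.8 -0.8] g 0.531 t 10.5 q [-0.45  0.04  0.62  1.78 -0.01  1.33 -1.37]
shift [ 0.0033 -0.0026 -0.0053] turn 0.0978
```

```bash

python3 -m handwheel '[{"jaw":45,"delta_pos":[0,0,0],"turn":0.09},{"jaw":45,"delta_pos":[0,0,0],"turn":0.09},{"jaw":45,"delta_pos":[0,0,0],"turn":0.09},{"jaw":45,"delta_pos":[0,0,0],"turn":0.09},{"jaw":45,"delta_pos":[0,0,0],"turn":0.09}]'
python3 - <<'E'
from h import *
to((.490,-.118,.110),-15.8)
for n,x,y in(('side',300,120),('top',270,220)):
    im=camera(n)
    cv2.imwrite(f'pics/{n}9.png',cv2.resize(im[y:y+150,x:x+140,::-1],None,fx=4,fy=4,interpolation=cv2.INTER_CUBIC))
E
```

```text
clock: 10.92
position: [0.4904, -0.1171, 0.2501]
ee_rot: [0.993, -0.119, -0.001, 0.004]
ft_force: [0.1, -0.6, 0.2]
grip_width: 0.525
at [ 0.4904 -0.1171  0.2501] phi -13.69 zt [-0.003 -0.008 -1.   ] F [ 0.1 -0.6  0.2] g 0.525 t 10.9167 q [-0.46  0.04  0.62  1.77 -0.01  1.34 -1.64]
shift [-1.000e-04 -2.000e-04  1.401e-01] turn 0.0117
```

View pics/side9.png

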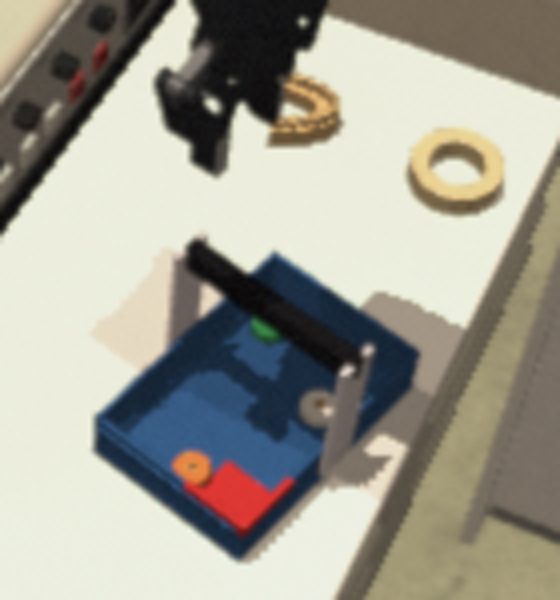

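View pics/top9.png

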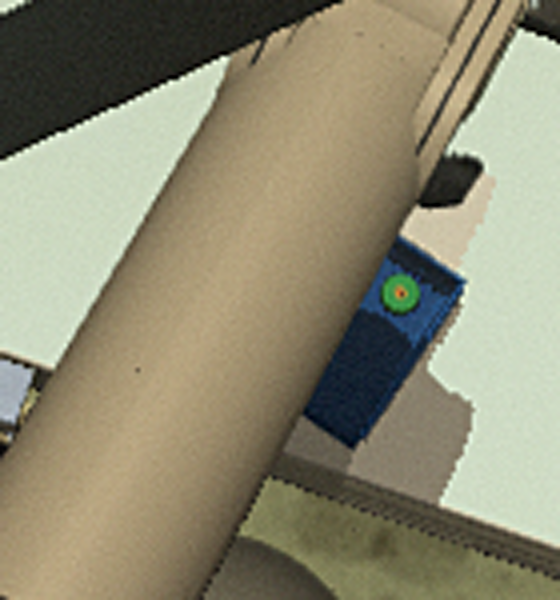

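The caddy is undisturbed and the open fingers stand above the +x end of the bar (side crop (190,255)). Going down.

```bash

python3 -m handwheel '[{"jaw":45,"delta_pos":[0,0,0.03],"turn":0.0117},{"jaw":45,"delta_pos":[0,0,0.06],"turn":0.0117},{"jaw":45,"delta_pos":[0,0,0.09],"turn":0.0117},{"jaw":45,"delta_pos":[0,0,0.12],"turn":0.0117},{"jaw":45,"delta_pos":[0,0,0.14],"turn":0.0117},{"jaw":45,"delta_pos":[0,0,0.14],"turn":0.0117},{"jaw":45,"delta_pos":[0,0,0.14],"turn":0.0117},{"jaw":45,"delta_pos":[0,0,0.14],"turn":0.0117}]'
python3 - <<'E'
from h import *
to((.490,-.118,.110),-15.8)
for n,x,y in(('side',300,120),):
    im=camera(n)
    cv2.imwrite(f'pics/{n}10.png',cv2.resize(im[y:y+150,x:x+140,::-1],None,fx=4,fy=4,interpolation=cv2.INTER_CUBIC))
E
```

```text
clock: 11.68
position: [0.4912, -0.1179, 0.1114]
ee_rot: [0.99, -0.138, -0.0, 0.004]
ft_force: [-0.2, -0.6, 0.6]
grip_width: 0.524
at [ 0.4912 -0.1179  0.1114] phi -15.81 zt [-0.002 -0.008 -1.   ] F [-0.2 -0.6  0.6] g 0.524 t 11.6833 q [-0.42  0.19  0.62  1.95 -0.12  1.04 -1.6 ]
shift [-0.0011  0.0005  0.0014] turn -0.0001
```

View pics/side10.png

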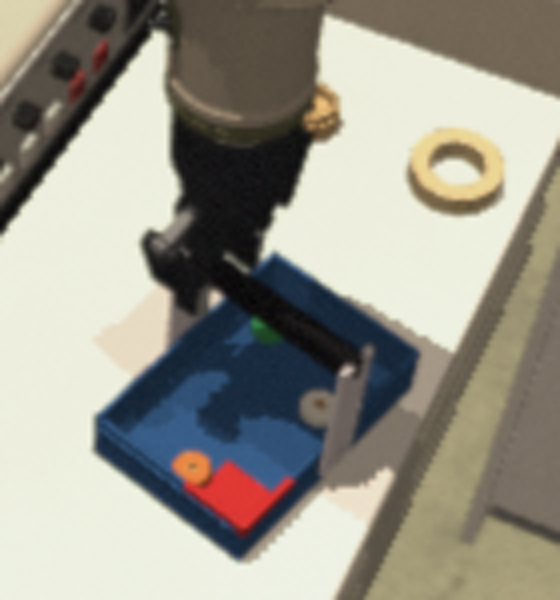

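The fingers straddle the bar with the near one on its +y side. Gripping firmly, then lifting.

```bash

python3 -m handwheel '[{"jaw":25,"delta_pos":[0,0,0],"turn":0},{"jaw":25,"delta_pos":[0,0,0],"turn":0},{"jaw":5,"delta_pos":[0,0,0],"turn":0},{"jaw":5,"delta_pos":[0,0,0],"turn":0},{"jaw":5,"delta_pos":[0,0,0],"turn":0},{"jaw":5,"delta_pos":[0,0,0],"turn":0},{"jaw":5,"delta_pos":[0,0,0],"turn":0}]' 110
python3 -m handwheel '[{"jaw":5,"delta_pos":[0,0,-0.005],"turn":0},{"jaw":5,"delta_pos":[0,0,-0.01],"turn":0},{"jaw":5,"delta_pos":[0,0,-0.015],"turn":0},{"jaw":5,"delta_pos":[0,0,-0.02],"turn":0},{"jaw":5,"delta_pos":[0,0,-0.02],"turn":0}]'
python3 - <<'E'
from h import *
to((.490,-.118,.110),-15.8)
for n,x,y in(('side',300,120),):
    im=camera(n)
    cv2.imwrite(f'pics/{n}11.png',cv2.resize(im[y:y+150,x:x+140,::-1],None,fx=4,fy=4,interpolation=cv2.INTER_CUBIC))
E
```

```text
clock: 12.32
position: [0.4911, -0.1177, 0.1111]
ee_rot: [0.99, -0.138, -0.0, 0.004]
ft_force: [-1.4, 1.3, 7.0]
grip_width: 0.138
clock: 12.73
position: [0.4909, -0.1175, 0.1311]
ee_rot: [0.99, -0.138, -0.0, 0.004]
ft_force: [-0.7, 0.8, -3.5]
grip_width: 0.138
at [ 0.4909 -0.1175  0.1311] phi -15.83 zt [-0.002 -0.008 -1.   ] F [-0.7  0.8 -3.5] g 0.138 t 12.7333 q [-0.43  0.16  0.62  1.93 -0.1   1.08 -1.61]
shift [-0.0008  0.0006  0.0211] turn -0.0002
```

View pics/side11.png

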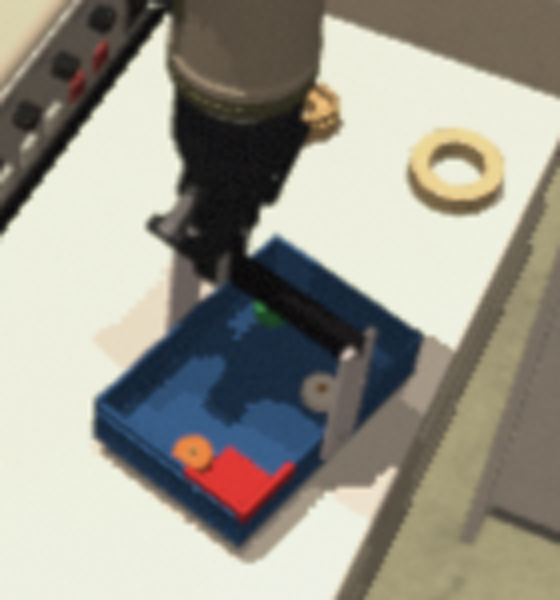

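The caddy is off the bench and level, with its full weight (3.5 N) at the wrist. Checking the room for the swing.

```bash
python3 -c "
from h import *
for p in [(345,200),(400,225),(490,258),(303,193),(268,184),(243,173),(222,165)]: print(p,onz('top',p,0.0).round(3),onz('top',p,0.1).round(3))
for p in [(445,140),(385,290),(277,190),(255,215),(262,232)]: print(p,onz('side',p,0).round(3),onz('side',p,.07).round(3))
to((.490,-.118,.280),-15.8)"
python3 -m handwheel '[{"jaw":5,"delta_pos":[0,0,-0.02],"turn":0},{"jaw":5,"delta_pos":[0,0,-0.04],"turn":0},{"jaw":5,"delta_pos":[0,0,-0.06],"turn":0},{"jaw":5,"delta_pos":[0,0,-0.08],"turn":0},{"jaw":5,"delta_pos":[0,0,-0.10],"turn":0},{"jaw":5,"delta_pos":[0,0,-0.12],"turn":0},{"jaw":5,"delta_pos":[0,0,-0.14],"turn":0},{"jaw":5,"delta_pos":[0,0,-0.15],"turn":0},{"jaw":5,"delta_pos":[0,0,-0.15],"turn":0},{"jaw":5,"delta_pos":[0,0,-0.15],"turn":0}]'
python3 - <<'E'
from h import *
to((.490,-.118,.280),-15.8)
for n,x,y in(('side',280,80),):
    im=camera(n)
    cv2.imwrite(f'pics/{n}12.png',cv2.resize(im[y:y+150,x:x+160,::-1],None,fx=4,fy=4,interpolation=cv2.INTER_CUBIC))
E
```

```text
(345, 200) [ 0.696 -0.034  0.   ] [ 0.664 -0.039  0.1  ]
(400, 225) [ 0.678 -0.199  0.   ] [ 0.647 -0.193  0.1  ]
(490, 258) [ 0.671 -0.455  0.   ] [ 0.64  -0.434  0.1  ]
(303, 193) [0.676 0.082 0.   ] [0.645 0.07  0.1  ]
(268, 184) [0.669 0.182 0.   ] [0.638 0.164 0.1  ]
(243, 173) [0.676 0.259 0.   ] [0.645 0.236 0.1  ]
(222, 165) [0.679 0.323 0.   ] [0.647 0.296 0.1  ]
(445, 140) [ 0.354 -0.504  0.   ] [ 0.347 -0.434  0.07 ]
(385, 290) [0.323 0.05  0.   ] [0.318 0.085 0.07 ]
(277, 190) [ 0.718 -0.103  0.   ] [ 0.688 -0.058  0.07 ]
(255, 215) [ 0.73  -0.001  0.   ] [0.699 0.038 0.07 ]
(262, 232) [0.685 0.039 0.   ] [0.657 0.075 0.07 ]
at [ 0.4908 -0.1174  0.1305] phi -15.82 zt [-0.002 -0.008 -1.   ] F [-0.8 -1.3 -5.3] g 0.145 t 12.7833 q [-0.43  0.16  0.62  1.93 -0.1   1.08 -1.61]
shift [-0.0006  0.0021 -0.1494] turn -0.0001
clock: 13.62
position: [0.4909, -0.1161, 0.2793]
ee_rot: [0.99, -0.138, -0.001, 0.004]
ft_force: [0.6, 0.3, -4.2]
grip_width: 0.14
at [ 0.4909 -0.1161  0.2793] phi -15.82 zt [-0.003 -0.008 -1.   ] F [ 0.6  0.3 -4.2] g 0.14 t 13.6167 q [-0.47  0.02  0.62  1.73 -0.    1.4  -1.69]
shift [-0.0003  0.0021 -0.0007] turn -0.0001
```

View pics/side12.png

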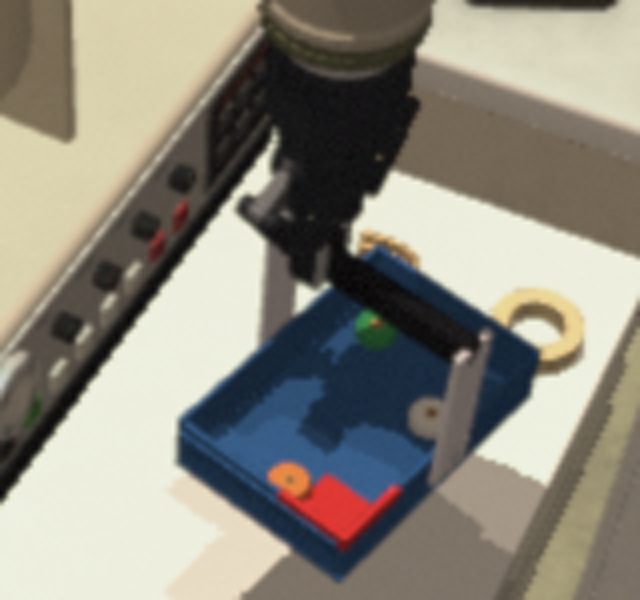

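The caddy hangs level about 17 cm up, with all wheels where they lay and clear room around. Now the swing along caddy y, ending with gentle braking.

```bash

python3 -m handwheel '[{"jaw":5,"delta_pos":[0,-0.005,0],"turn":0},{"jaw":5,"delta_pos":[0,-0.015,0],"turn":0},{"jaw":5,"delta_pos":[0,-0.03,0],"turn":0},{"jaw":5,"delta_pos":[0,-0.05,0],"turn":0},{"jaw":5,"delta_pos":[0,-0.075,0],"turn":0},{"jaw":5,"delta_pos":[0,-0.105,0],"turn":0},{"jaw":5,"delta_pos":[0,-0.075,0],"turn":0},{"jaw":5,"delta_pos":[0,-0.045,0],"turn":0},{"jaw":5,"delta_pos":[0,-0.015,0],"turn":0},{"jaw":5,"delta_pos":[0,0.015,0],"turn":0}]'
python3 -m handwheel '[{"jaw":5,"delta_pos":[0,0.025,0],"turn":0},{"jaw":5,"delta_pos":[0,0.045,0],"turn":0},{"jaw":5,"delta_pos":[0,0.06,0],"turn":0},{"jaw":5,"delta_pos":[0,0.07,0],"turn":0},{"jaw":5,"delta_pos":[0,0.075,0],"turn":0},{"jaw":5,"delta_pos":[0,0.075,0],"turn":0}]'
python3 - <<'E'
from h import *
to((.490,-.118,.280),-15.8)
for n,x,y in(('side',280,80),('top',270,220)):
    im=camera(n)
    cv2.imwrite(f'pics/{n}13.png',cv2.resize(im[y:y+150,x:x+160,::-1],None,fx=4,fy=4,interpolation=cv2.INTER_CUBIC))
E
```

```text
clock: 14.5
position: [0.4865, -0.1305, 0.2793]
ee_rot: [0.991, -0.137, -0.002, 0.004]
ft_force: [0.8, -0.6, -2.6]
grip_width: 0.14
clock: 15.0
position: [0.4663, -0.2028, 0.2804]
ee_rot: [0.99, -0.138, -0.001, 0.004]
ft_force: [-1.0, -0.7, -3.7]
grip_width: 0.138
at [ 0.4663 -0.2028  0.2804] phi -15.86 zt [-0.004 -0.008 -1.   ] F [-1.  -0.7 -3.7] g 0.138 t 15.0 q [-0.37  0.03  0.71  1.72 -0.01  1.4  -1.51]
shift [-0.0004 -0.0881 -0.0004] turn -0.0003
```

View pics/side13.png

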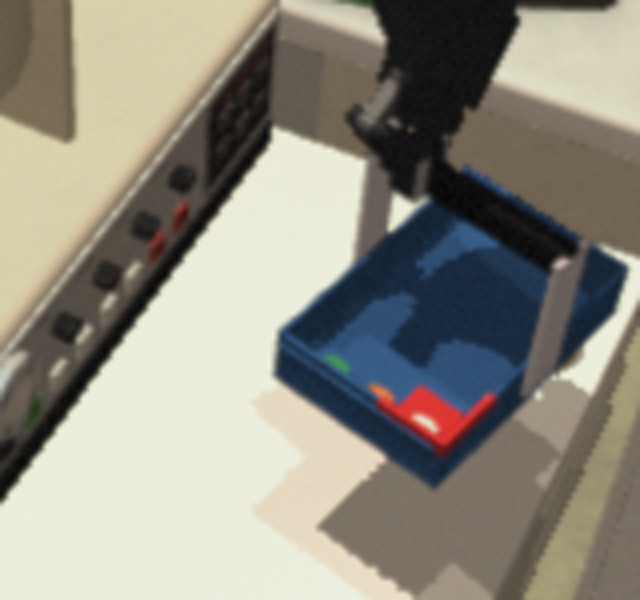

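The swing worked. All three wheels lie along the +y wall (side crop): green (335,365), orange (382,393), and white (425,423) already on the red. Now I'll ease the grip in steps so the caddy pivots.

```bash
cat > pic.py <<'E'
import sys
from h import *
to((.466,-.203,.28),-15.8)
im=camera('side');n=sys.argv[1]
cv2.imwrite(f'pics/side{n}.png',cv2.resize(im[90:240,300:460,::-1],None,fx=4,fy=4,interpolation=cv2.INTER_CUBIC))
E
H='hold'
python3 -m handwheel '[{"jaw":5,"delta_pos":[0,0,0],"turn":0},{"jaw":5,"delta_pos":[0,0,0],"turn":0}]' 50
python3 -c "
from h import *
to((.466,-.203,.28),-15.8)"
python3 -m handwheel '[{"jaw":5,"delta_pos":[0,0,0],"turn":0},{"jaw":5,"delta_pos":[0,0,0],"turn":0},{"jaw":5,"delta_pos":[0,0,0],"turn":0}]' 20
python3 pic.py 14
```

```text
clock: 15.27
position: [0.4668, -0.2017, 0.2806]
ee_rot: [0.991, -0.137, -0.001, 0.004]
ft_force: [-0.0, 0.1, -4.1]
grip_width: 0.142
at [ 0.4668 -0.2017  0.2806] phi -15.73 zt [-0.003 -0.008 -1.   ] F [-0.   0.1 -4.1] g 0.142 t 15.2667 q [-0.37  0.03  0.71  1.72 -0.01  1.4  -1.51]
shift [-0.0004  0.0015  0.0006] turn 0.0004
clock: 15.52
position: [0.4665, -0.2025, 0.2808]
ee_rot: [0.99, -0.137, -0.001, 0.004]
ft_force: [0.1, -0.3, -4.3]
grip_width: 0.139
at [ 0.4665 -0.2025  0.2808] phi -15.8 zt [-0.003 -0.008 -1.   ] F [ 0.1 -0.3 -4.3] g 0.139 t 15.5167 q [-0.37  0.03  0.71  1.72 -0.01  1.4  -1.51]
shift [-0.0003  0.0006  0.0008] turn -0.0
```

View pics/side14.png

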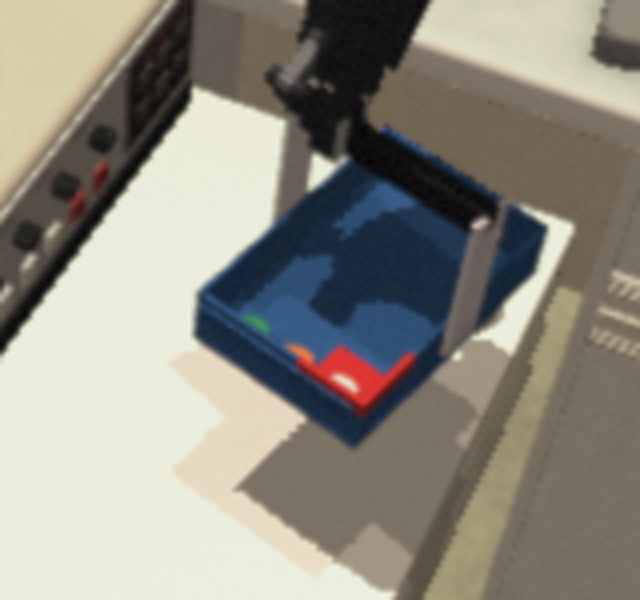

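At 20 N it stays level, because the pads hold it against turning. A looser grip is needed, so I'll do it where a slip is harmless: just above the bench, jaw opened in small steps, then lift so the -x edge stays lowest. I'll carry it back gently first.

```bash
python3 -c "
from h import *
to((.505,-.100,.118),-15.8)"
```

```text
at [ 0.4664 -0.2026  0.2808] phi -15.81 zt [-0.003 -0.008 -1.   ] F [ 0.   0.3 -3.8] g 0.139 t 15.5667 q [-0.37  0.03  0.71  1.72 -0.01  1.4  -1.51]
shift [ 0.0093 -0.1107  0.1618] turn -0.0001
```

```bash

python3 -m handwheel '[{"jaw":5,"delta_pos":[0,-0.003,0.003],"turn":0},{"jaw":5,"delta_pos":[0.001,-0.009,0.01],"turn":0},{"jaw":5,"delta_pos":[0.002,-0.018,0.02],"turn":0},{"jaw":5,"delta_pos":[0.003,-0.03,0.035],"turn":0},{"jaw":5,"delta_pos":[0.004,-0.044,0.05],"turn":0},{"jaw":5,"delta_pos":[0.005,-0.06,0.07],"turn":0},{"jaw":5,"delta_pos":[0.006,-0.075,0.09],"turn":0},{"jaw":5,"delta_pos":[0.007,-0.09,0.11],"turn":0},{"jaw":5,"delta_pos":[0.008,-0.10,0.128],"turn":0},{"jaw":5,"delta_pos":[0.009,-0.107,0.142],"turn":0}]' 60
python3 -c "
from h import *
to((.505,-.100,.118),-15.8)"
python3 -m handwheel '[{"jaw":5,"delta_pos":[0,-0.003,0.009],"turn":0},{"jaw":5,"delta_pos":[0,-0.004,0.015],"turn":0},{"jaw":5,"delta_pos":[0,-0.004,0.0195],"turn":0},{"jaw":5,"delta_pos":[0,-0.004,0.0195],"turn":0},{"jaw":5,"delta_pos":[0,-0.004,0.0195],"turn":0}]'
sed -i 's/90:240,300:460/110:260,300:460/' pic.py
python3 pic.py 15
```

```text
clock: 16.4
position: [0.5032, -0.1008, 0.1351]
ee_rot: [0.991, -0.137, -0.002, 0.004]
ft_force: [0.5, -0.2, -3.8]
grip_width: 0.141
at [ 0.5032 -0.1008  0.1351] phi -15.7 zt [-0.006 -0.008 -1.   ] F [ 0.5 -0.2 -3.8] g 0.141 t 16.4 q [-0.45  0.18  0.62  1.9  -0.11  1.1  -1.64]
shift [ 0.0015 -0.0015  0.0171] turn 0.0006
clock: 16.82
position: [0.5049, -0.1003, 0.1186]
ee_rot: [0.99, -0.138, -0.001, 0.004]
ft_force: [0.2, 0.2, -2.6]
grip_width: 0.137
at [ 0.5049 -0.1003  0.1186] phi -15.87 zt [-0.003 -0.008 -1.   ] F [ 0.2  0.2 -2.6] g 0.137 t 16.8167 q [-0.45  0.21  0.61  1.91 -0.12  1.06 -1.63]
shift [-0.0093  0.1109 -0.1604] turn -0.0004
```

View pics/side15.png

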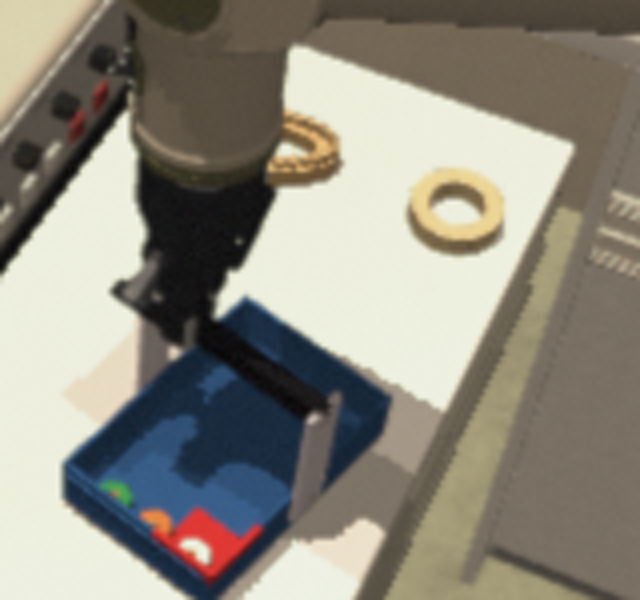

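```bash

p(){ python3 -c "
from h import *
o=get_obs();print('   ',o['clock'],round(o['grip_width']*85.4,2),o['ft_force'].round(2),o['torque'].round(3))"; }
python3 -m handwheel '[{"jaw":10,"delta_pos":[0,0,0],"turn":0},{"jaw":10,"delta_pos":[0,0,0],"turn":0}]' 20 >/dev/null;p
python3 -m handwheel '[{"jaw":11,"delta_pos":[0,0,0],"turn":0},{"jaw":11,"delta_pos":[0,0,0],"turn":0}]'>/dev/null;p
python3 -m handwheel '[{"jaw":11.5,"delta_pos":[0,0,0],"turn":0},{"jaw":11.5,"delta_pos":[0,0,0],"turn":0}]'>/dev/null;p
python3 -m handwheel '[{"jaw":11.7,"delta_pos":[0,0,0],"turn":0},{"jaw":11.7,"delta_pos":[0,0,0],"turn":0}]'>/dev/null;p
python3 -m handwheel '[{"jaw":11.9,"delta_pos":[0,0,0],"turn":0},{"jaw":11.9,"delta_pos":[0,0,0],"turn":0}]'>/dev/null;p
```

```text
17.0333 12.13 [ 0.34 -0.46 -3.5 ] [-0.098 -0.148  0.029]
    17.2 12.0 [-0.12  0.39 -4.79] [-0.062 -0.117 -0.003]
    17.3667 11.84 [-0.06  0.02 -4.14] [-0.139 -0.14   0.033]
    17.5333 12.34 [-0.16  0.04 -3.84] [-0.1   -0.179  0.026]
    17.7 12.36 [-0.35 -0.59 -3.78] [-0.065 -0.129 -0.044]
```

```bash

p(){ python3 -c "
from h import *
o=get_obs();print('   ',o['clock'],round(o['grip_width']*85.4,2),o['ft_force'].round(2),o['torque'].round(3))"; }
python3 -m handwheel '[{"jaw":12.1,"delta_pos":[0,0,0],"turn":0},{"jaw":12.1,"delta_pos":[0,0,0],"turn":0}]' >/dev/null;p
python3 -m handwheel '[{"jaw":12.3,"delta_pos":[0,0,0],"turn":0},{"jaw":12.3,"delta_pos":[0,0,0],"turn":0}]'>/dev/null;p
python3 -m handwheel '[{"jaw":12.5,"delta_pos":[0,0,0],"turn":0},{"jaw":12.5,"delta_pos":[0,0,0],"turn":0}]'>/dev/null;p
python3 -m handwheel '[{"jaw":12.7,"delta_pos":[0,0,0],"turn":0},{"jaw":12.7,"delta_pos":[0,0,0],"turn":0}]'>/dev/null;p
```

```text
17.8667 12.47 [-0.3   0.9  -3.88] [-0.092 -0.118  0.006]
    18.0333 12.41 [-0.9   0.13 -3.4 ] [-0.059 -0.158 -0.01 ]
    18.2 12.62 [ 0.59  0.87 -3.68] [-0.054 -0.144 -0.031]
    18.3667 12.81 [-0.81  0.12 -3.17] [-0.053 -0.149 -0.015]
```

```bash

p(){ python3 -c "
from h import *
o=get_obs();print('   ',o['clock'],round(o['grip_width']*85.4,2),o['ft_force'].round(2),o['torque'].round(3))"; }
python3 -m handwheel '[{"jaw":12.9,"delta_pos":[0,0,0],"turn":0},{"jaw":12.9,"delta_pos":[0,0,0],"turn":0}]' >/dev/null;p
python3 -m handwheel '[{"jaw":13.1,"delta_pos":[0,0,0],"turn":0},{"jaw":13.1,"delta_pos":[0,0,0],"turn":0}]'>/dev/null;p
python3 -m handwheel '[{"jaw":13.3,"delta_pos":[0,0,0],"turn":0},{"jaw":13.3,"delta_pos":[0,0,0],"turn":0}]'>/dev/null;p
python3 pic.py 16
```

```text
18.5333 13.11 [ 0.07  0.05 -3.47] [-0.016 -0.153 -0.037]
    18.7 13.25 [ 0.46  0.41 -3.62] [-0.11  -0.125 -0.025]
    18.8667 13.18 [ 0.8   0.12 -3.07] [-0.13  -0.134  0.013]
at [ 0.5048 -0.0997  0.1183] phi -15.82 zt [-0.003 -0.008 -1.   ] F [ 0.8  0.1 -3.1] g 0.154 t 18.8667 q [-0.45  0.21  0.61  1.91 -0.13  1.06 -1.63]
shift [-0.0093  0.1114 -0.1607] turn -0.0001
```

View pics/side16.png

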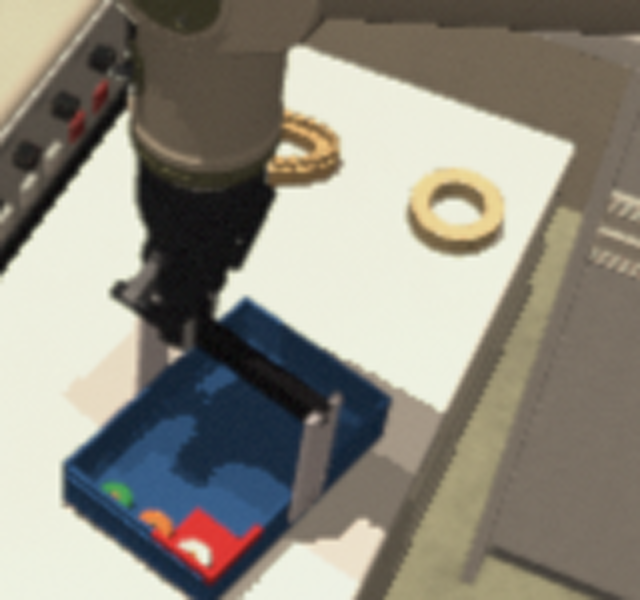

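```bash

p(){ python3 -c "
from h import *
o=get_obs();print('   ',o['clock'],round(o['grip_width']*85.4,2),o['ft_force'].round(2),o['torque'].round(3))"; }
python3 -m handwheel '[{"jaw":13.5,"delta_pos":[0,0,0],"turn":0},{"jaw":13.5,"delta_pos":[0,0,0],"turn":0}]' >/dev/null;p
python3 -m handwheel '[{"jaw":13.7,"delta_pos":[0,0,0],"turn":0},{"jaw":13.7,"delta_pos":[0,0,0],"turn":0}]'>/dev/null;p
python3 -m handwheel '[{"jaw":13.9,"delta_pos":[0,0,0],"turn":0},{"jaw":13.9,"delta_pos":[0,0,0],"turn":0}]'>/dev/null;p
python3 pic.py 17
```

```text
19.0833 13.54 [-0.61 -0.52 -3.16] [-0.086 -0.08  -0.006]
    19.25 13.89 [ 0.72  0.33 -3.96] [-0.007 -0.114 -0.016]
    19.4167 13.83 [-0.51  0.74 -2.55] [0.01  0.081 0.07 ]
at [ 0.5049 -0.0997  0.1184] phi -15.83 zt [-0.003 -0.008 -1.   ] F [-0.5  0.7 -2.5] g 0.162 t 19.4167 q [-0.45  0.21  0.61  1.91 -0.13  1.06 -1.63]
shift [-0.0093  0.1114 -0.1606] turn -0.0002
```

View pics/side17.png

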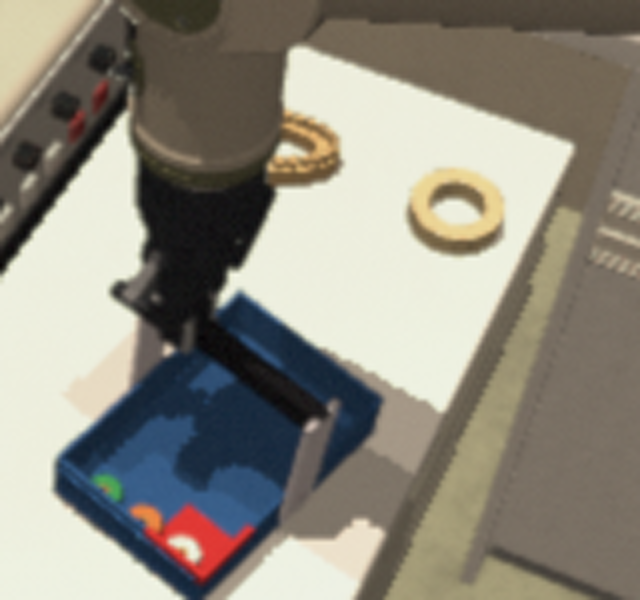

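It pivots now: the -x edge dipped to the bench and the wrist moment flipped. I'll lift slowly at this grip to let it swing on.

```bash

python3 -m handwheel '[{"jaw":13.9,"delta_pos":[0,0,-0.003],"turn":0},{"jaw":13.9,"delta_pos":[0,0,-0.008],"turn":0},{"jaw":13.9,"delta_pos":[0,0,-0.014],"turn":0},{"jaw":13.9,"delta_pos":[0,0,-0.020],"turn":0},{"jaw":13.9,"delta_pos":[0,0,-0.026],"turn":0},{"jaw":13.9,"delta_pos":[0,0,-0.03],"turn":0},{"jaw":13.9,"delta_pos":[0,0,-0.03],"turn":0}]' 
python3 pic.py 18
```

```text
clock: 20.05
position: [0.5056, -0.0996, 0.1495]
ee_rot: [0.99, -0.138, -0.0, 0.004]
ft_force: [0.4, 0.6, -1.8]
grip_width: 0.166
at [ 0.5056 -0.0996  0.1495] phi -15.83 zt [-0.001 -0.008 -1.   ] F [ 0.4  0.6 -1.8] g 0.166 t 20.05 q [-0.46  0.16  0.62  1.88 -0.1   1.13 -1.65]
shift [-0.0097  0.1114 -0.1296] turn -0.0002
```

View pics/side18.png

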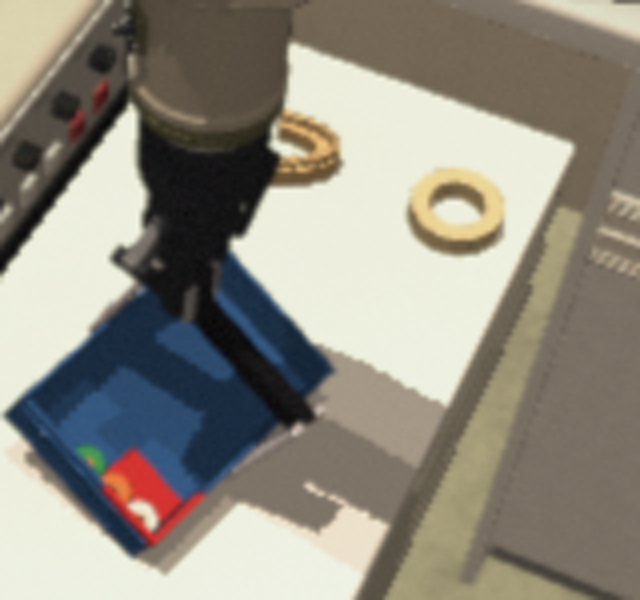

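It is strongly tilted, with the wheels packed in a row from the red corner: white (143,515), orange (118,487), green (90,458). I'll clamp firmly at this tilt, then lift clear.

```bash

python3 -m handwheel '[{"jaw":5,"delta_pos":[0,0,0],"turn":0},{"jaw":5,"delta_pos":[0,0,0],"turn":0},{"jaw":5,"delta_pos":[0,0,-0.005],"turn":0},{"jaw":5,"delta_pos":[0,0,-0.015],"turn":0},{"jaw":5,"delta_pos":[0,0,-0.030],"turn":0},{"jaw":5,"delta_pos":[0,0,-0.05],"turn":0},{"jaw":5,"delta_pos":[0,0,-0.075],"turn":0},{"jaw":5,"delta_pos":[0,0,-0.10],"turn":0},{"jaw":5,"delta_pos":[0,0,-0.12],"turn":0},{"jaw":5,"delta_pos":[0,0,-0.13],"turn":0}]' 110
sed -i 's/110:260,300:460/100:250,280:440/' pic.py
python3 pic.py 19
```

```text
clock: 20.93
position: [0.5058, -0.0986, 0.2811]
ee_rot: [0.99, -0.138, 0.0, 0.004]
ft_force: [0.4, -0.1, -3.3]
grip_width: 0.136
at [ 0.5058 -0.0986  0.2811] phi -15.83 zt [-0.001 -0.008 -1.   ] F [ 0.4 -0.1 -3.3] g 0.136 t 20.9333 q [-0.49  0.05  0.62  1.7  -0.02  1.4  -1.72]
shift [-0.0098  0.1113  0.0019] turn -0.0002
```

View pics/side19.png

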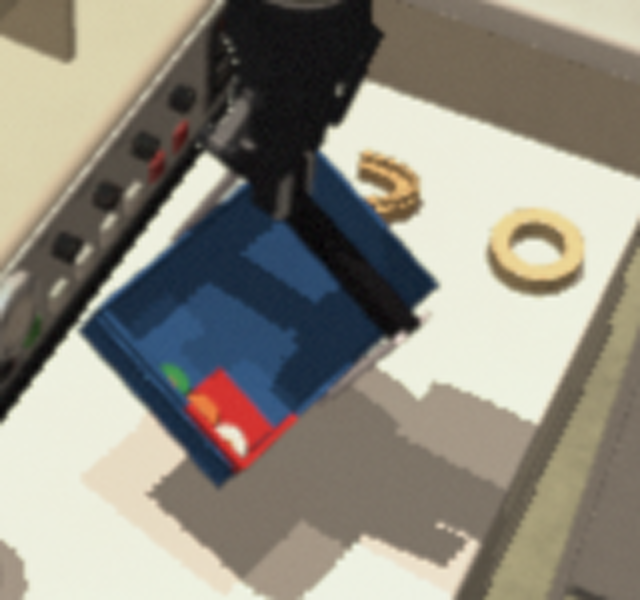

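The caddy is held tilted about 14 cm clear. Wheels (side crop): white (233,440) in the corner, orange (203,408), green (175,377), in a row along the +y wall. Green sits off the red patch, so I'll move away from the machine and then give a small +y push. That should drop green down beside the others.

```bash

python3 -m handwheel '[{"jaw":5,"delta_pos":[-0.004,0.003,0],"turn":0},{"jaw":5,"delta_pos":[-0.012,0.009,0],"turn":0},{"jaw":5,"delta_pos":[-0.022,0.018,0],"turn":0},{"jaw":5,"delta_pos":[-0.034,0.029,0],"turn":0},{"jaw":5,"delta_pos":[-0.045,0.04,0],"turn":0},{"jaw":5,"delta_pos":[-0.053,0.05,0],"turn":0},{"jaw":5,"delta_pos":[-0.058,0.057,0],"turn":0},{"jaw":5,"delta_pos":[-0.06,0.06,0],"turn":0},{"jaw":5,"delta_pos":[-0.06,0.06,0],"turn":0}]' 110
python3 pic.py 20
python3 -m handwheel '[{"jaw":5,"delta_pos":[0,-0.025,0],"turn":0},{"jaw":5,"delta_pos":[0,-0.05,0],"turn":0},{"jaw":5,"delta_pos":[0,-0.075,0],"turn":0},{"jaw":5,"delta_pos":[0,-0.097,0],"turn":0},{"jaw":5,"delta_pos":[0,-0.115,0],"turn":0},{"jaw":5,"delta_pos":[0,-0.130,0],"turn":0},{"jaw":5,"delta_pos":[0,-0.140,0],"turn":0},{"jaw":5,"delta_pos":[0,-0.145,0],"turn":0},{"jaw":5,"delta_pos":[0,-0.145,0],"turn":0}]' 110
python3 pic.py 21
```

```text
clock: 21.73
position: [0.4304, -0.1403, 0.2783]
ee_rot: [0.99, -0.138, -0.001, 0.004]
ft_force: [-0.2, 0.4, -4.0]
grip_width: 0.135
at [ 0.4304 -0.1403  0.2783] phi -15.88 zt [-0.004 -0.008 -1.   ] F [-0.2  0.4 -4. ] g 0.135 t 21.7333 q [-0.47 -0.13  0.63  1.84  0.09  1.41 -1.71]
shift [ 0.0515  0.0506 -0.0013] turn -0.0005
clock: 22.53
position: [0.471, 0.0005, 0.2773]
ee_rot: [0.991, -0.137, -0.001, 0.005]
ft_force: [1.1, 0.3, -4.1]
grip_width: 0.135
at [0.471  0.0005 0.2773] phi -15.76 zt [-0.004 -0.009 -1.   ] F [ 1.1  0.3 -4.1] g 0.135 t 22.5333 q [-0.59 -0.06  0.47  1.8   0.04  1.4  -1.97]
shift [ 0.0505  0.1972 -0.0009] turn 0.0002
```

View pics/side20.png

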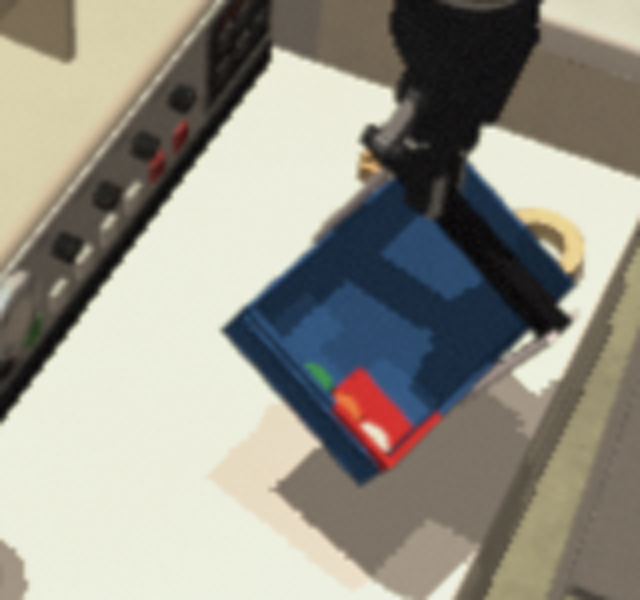

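View pics/side21.png

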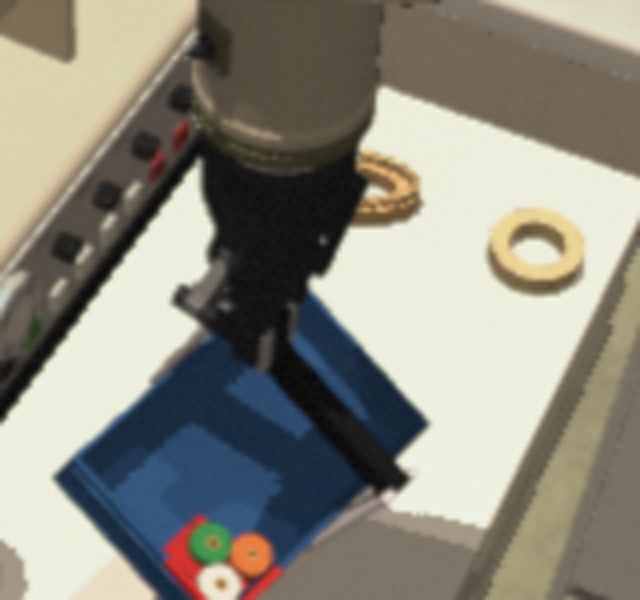

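That worked well: the three wheels now form a tight triangle on and around the red patch. A wider look before pressing them toward +y.

```bash
sed -i 's/100:250,280:440/140:290,280:440/' pic.py; python3 pic.py 22; python3 - <<'E'
from h import *
im=camera('top');cv2.imwrite('pics/top22.png',cv2.resize(im[180:350,230:410,::-1],None,fx=3.5,fy=3.5,interpolation=cv2.INTER_CUBIC))
E
```

```text
at [ 0.4708 -0.0006  0.2774] phi -15.83 zt [-0.004 -0.009 -1.   ] F [ 0.5 -0.3 -3.7] g 0.133 t 22.5833 q [-0.59 -0.06  0.47  1.8   0.04  1.4  -1.97]
shift [ 0.0506  0.1961 -0.0008] turn -0.0001
```

View pics/side22.png

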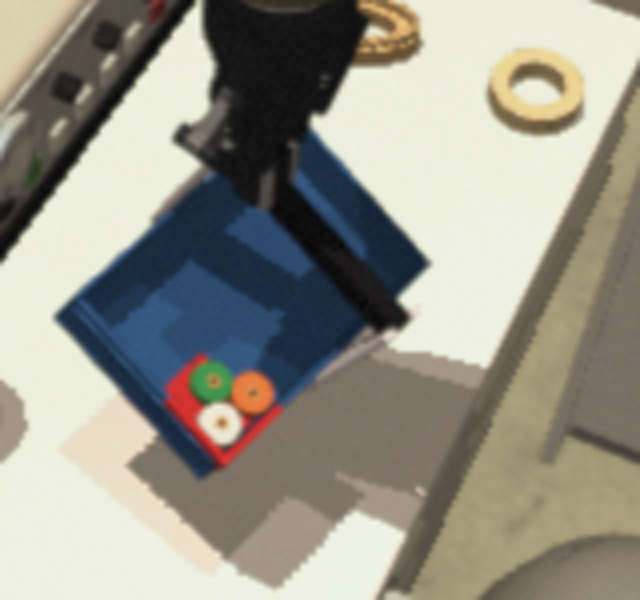

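View pics/top22.png

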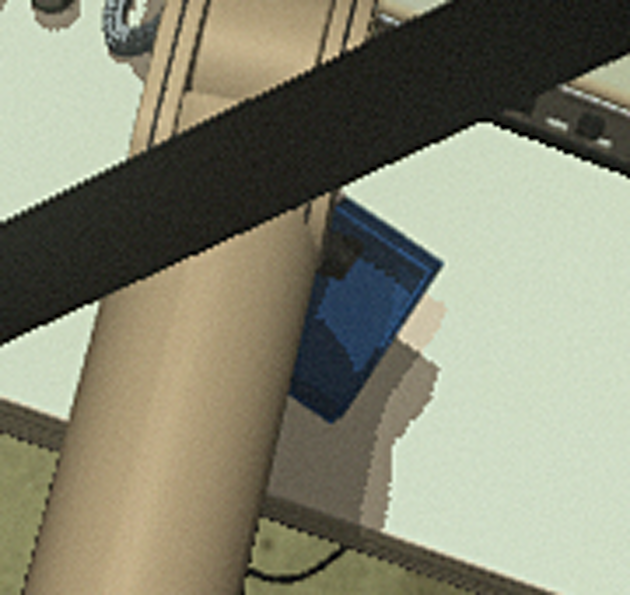

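Side view: white (220,423), orange (252,393) and green (212,381) are clustered, with a small gap to the +y wall. One push toward -y with gentle braking should seat them in the corner.

```bash

python3 -m handwheel '[{"jaw":5,"delta_pos":[0,0.027,0],"turn":0},{"jaw":5,"delta_pos":[0,0.054,0],"turn":0},{"jaw":5,"delta_pos":[0,0.078,0],"turn":0},{"jaw":5,"delta_pos":[0,0.098,0],"turn":0},{"jaw":5,"delta_pos":[0,0.114,0],"turn":0},{"jaw":5,"delta_pos":[0,0.126,0],"turn":0},{"jaw":5,"delta_pos":[0,0.135,0],"turn":0},{"jaw":5,"delta_pos":[0,0.141,0],"turn":0},{"jaw":5,"delta_pos":[0,0.144,0],"turn":0},{"jaw":5,"delta_pos":[0,0.145,0],"turn":0}]' 110
sed -i 's/140:290,280:440/110:260,290:450/' pic.py
python3 pic.py 23
```

```text
clock: 23.52
position: [0.4312, -0.1398, 0.2788]
ee_rot: [0.99, -0.138, -0.001, 0.004]
ft_force: [-0.4, 0.5, -4.4]
grip_width: 0.136
at [ 0.4312 -0.1398  0.2788] phi -15.82 zt [-0.003 -0.008 -1.   ] F [-0.4  0.5 -4.4] g 0.136 t 23.5167 q [-0.47 -0.13  0.62  1.84  0.09  1.41 -1.71]
shift [ 0.0507  0.0513 -0.0008] turn -0.0001
```

View pics/side23.png

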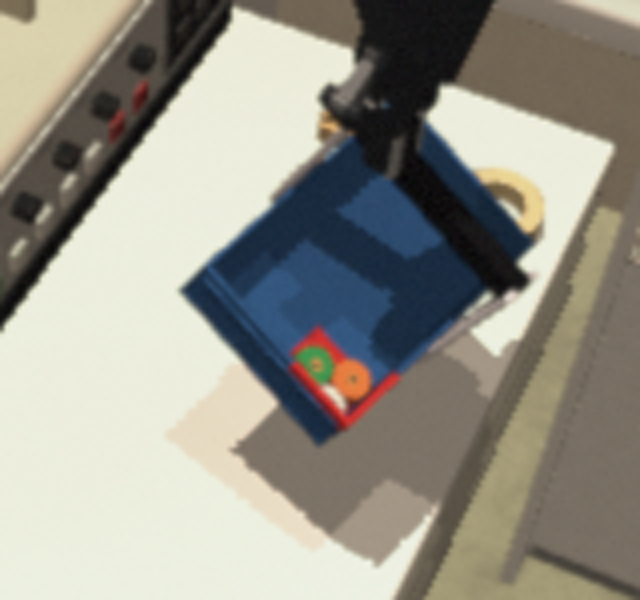

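White is in the corner, with green and orange against it, all on the red patch. I'll hold a second and check for stillness and the bystanders.

```bash

python3 -m handwheel '[{"jaw":5,"delta_pos":[0,0,0],"turn":0},{"jaw":5,"delta_pos":[0,0,0],"turn":0},{"jaw":5,"delta_pos":[0,0,0],"turn":0},{"jaw":5,"delta_pos":[0,0,0],"turn":0},{"jaw":5,"delta_pos":[0,0,0],"turn":0},{"jaw":5,"delta_pos":[0,0,0],"turn":0},{"jaw":5,"delta_pos":[0,0,0],"turn":0},{"jaw":5,"delta_pos":[0,0,0],"turn":0},{"jaw":5,"delta_pos":[0,0,0],"turn":0},{"jaw":5,"delta_pos":[0,0,0],"turn":0}]' 110
python3 pic.py 24
python3 - <<'E'
from h import *
a=cv2.imread('pics/side23.png').astype(int);b=cv2.imread('pics/side24.png').astype(int)
d=abs(a-b).max(2); print('changed px (crop x16)',(d>40).sum())
im=camera('side');cv2.imwrite('pics/side25.png',im[:,:,::-1])
o=cv2.imread('pics/side0.png')[:,:,::-1]
D=(abs(o.astype(int)-im).max(2)>45).astype(np.uint8)
for n,(x,y) in dict(pot=(265,235),bcast=(240,272),bottle=(224,292),carton=(272,420),tape=(414,162),ycast=(376,147)).items():
    print(n,D[y-18:y+18,x-18:x+18].sum())
# bar tilt: red rim corner ray vs expected point for tilt
th=np.radians(np.arange(25,51,5)); R0=R.from_quat(get_obs()['ee_rot']).as_matrix(); p=get_obs()['position']-R0[:,2]*.019
xh=R0[:,0];yh=-R0[:,1];zh=-R0[:,2]
for t in th:
    x=np.cos(t)*xh-np.sin(t)*zh; z=np.cos(t)*zh+np.sin(t)*xh
    # tilt -x down: x axis rises
    x=np.cos(t)*xh+np.sin(t)*zh; z=np.cos(t)*zh-np.sin(t)*xh
    f=lambda l:p+x*(l[0]-.042)+yh*l[1]+z*(l[2]-.130)
    print(np.degrees(t).round(),[proj('side',f(l)).round(0)[0].tolist() for l in((-.064,.094,.044),(.064,.094,.044),(.064,-.094,.044),(-.064,-.094,.044))],'lowz',f((-.064,.094,0))[2].round(3))
print('crop->px',[(290+x/4,110+y/4) for x,y in((345,430),(183,290),(425,122),(533,240))])
E
```

```text
clock: 24.4
position: [0.4312, -0.1398, 0.2788]
ee_rot: [0.99, -0.138, -0.001, 0.004]
ft_force: [-0.0, 0.5, -3.8]
grip_width: 0.132
at [ 0.4312 -0.1398  0.2788] phi -15.83 zt [-0.003 -0.008 -1.   ] F [-0.   0.5 -3.8] g 0.132 t 24.4 q [-0.47 -0.13  0.62  1.84  0.09  1.41 -1.71]
shift [ 0.0507  0.0513 -0.0008] turn -0.0002
changed px (crop x16) 0
pot 0
bcast 0
bottle 0
carton 0
tape 674
ycast 963
25.0 [[378.0, 215.0], [341.0, 174.0], [391.0, 130.0], [425.0, 169.0]] lowz 0.134
30.0 [[374.0, 213.0], [339.0, 171.0], [390.0, 127.0], [421.0, 168.0]] lowz 0.131
35.0 [[370.0, 212.0], [338.0, 168.0], [388.0, 125.0], [417.0, 166.0]] lowz 0.13
40.0 [[366.0, 210.0], [336.0, 166.0], [387.0, 122.0], [414.0, 165.0]] lowz 0.129
45.0 [[362.0, 207.0], [335.0, 163.0], [386.0, 119.0], [410.0, 163.0]] lowz 0.13
50.0 [[358.0, 205.0], [334.0, 160.0], [385.0, 116.0], [406.0, 160.0]] lowz 0.132
crop->px [(376.25, 217.5), (335.75, 182.5), (396.25, 140.5), (423.25, 170.0)]
```

View pics/side25.png

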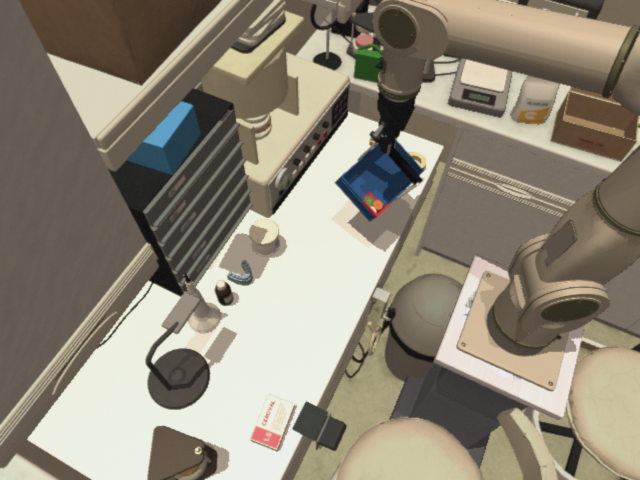

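Nothing changed over the hold second, and the tilt is about 25–30° with the lowest edge about 13 cm up. Tape and yellow cast are only hidden by the caddy here; side22 showed the tape at its old pixel (414,162). Handing in.

```bash
python3 -c "
from workcell import hand_in
print(hand_in())"
```

```text
the job is handed in; nothing more can be done
None
```

I handed the job in at 24.4 s. The caddy is in the air, tilted and still, with all three wheels touching each other on the red corner patch.

**What I did**
- **Stray wheel:** I dropped the orange wheel into the caddy while it stood on the bench. My first grasp failed because the jaws closed before the arm had finished going down. That pushed the wheel about 2 cm; I measured again and the second grasp held.
- **Sideways slide:** I lifted the caddy by its black bar, gripping off-centre. The commands can't tilt the tool, so a sharp reversal of the arm's motion sent the wheels to the +y wall.
- **Tip:** Gripping at 20 N did not let the caddy turn. I lowered it to just above the bench and loosened the jaws until it pivoted with the -x side down. Its -x edge touched the bench there, then I clamped it at 110 N and lifted again.
- **Seating:** Two short pushes bunched the wheels into the corner.

**Last checks**
- **Position:** The tilt is about 25–30°, read roughly from the rim corners, which matched the model only to about 10–15 px. The lowest edge is about 13 cm above the bench.
- **Stillness:** The side pictures showed no change over about 0.9 s of holding, and nothing spilled.
- **Bystanders:** The pot, blue cast, bottle and carton showed no change in the side view. The tape and yellow cast were behind the caddy in the last picture. An earlier picture showed the tape unmoved; I only judged the yellow cast by eye.
- **Disagreement:** The tilt is almost entirely toward -x, with about 0.5° along y. The wheels reached the +y wall by the pushes, and friction and the -x tilt hold them there.

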